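Empty the tilting knob bin into a kit tray

TASK

Tip the blue bin on its stand all the way down so that the wooden knobs gather at its low end, and use the hand scoop - not your fingers - to empty every knob out of the bin, pouring them gently from low down into the wooden tray where it stands on the yellow place. Then slide the filled tray along the bench, without lifting it, squarely onto the green place, swing the empty bin back level, and leave the scoop lying flat on its rubber mat. A knob that lands on the bench may be picked up by hand; leave everything else on the bench alone.

Things in the scene. Friction and masses are not known exactly. Their poses are not given: they have to be found in the camera images.
- bin (a joint): tilt of the blue bin on its stand, rad: 0 = level (start, lower stop), 0.40 = tipped fully (upper stop), far end down, handle end up. A friction hinge: it stays where it is left; lifting or pressing the handle takes about 6 to 12 N.
- bin_hinge (a point): point on the hinge axis, mid-width of the bin, 75 mm above the bench. Its axes are the bin's and tilt with it: x along the bin from the handle end to the low end, y across it to the left (the hinge axis; tipping turns the bin about +y, so x then points down by the tilt angle), z square to the bin's floor.
- stand: grey steel stand of the bin, fixed, 270 mm (x) by 200 mm (y), origin under its centre, x as the level bin's. Its cheeks carry the hinge 50 mm ahead of the origin, outside the bin at y = +/-92 mm, up to 108 mm above the bench.
- bin_handle (a point): middle of the round steel bar handle, 11 mm thick, 90 mm long along the bin's y, 35 mm off the outside of the end wall, 12 mm below the rim; axes as bin_hinge. In them it lies 239 mm behind (-x) and 67 mm above (z) the hinge. Fingers pointing down can pinch it, closing along the bin's x.
- bin_low (a point): inner corner at the low end: on the inner floor at the foot of the end wall, mid-width; axes as bin_hinge, 100 mm ahead of (+x) and 11 mm below the hinge. From here the open-topped bin is 300 mm long back to the handle end wall, 150 mm wide, 90 mm deep inside; walls 4 mm. The low end wall slopes outward 0.20 rad and is 120 mm high; the others are square to the floor.
- knob0: turned beech ball knob, 60 mm ball with a small brass thread insert flush in its surface, lacquered and slippery, 75 g; origin at its centre. It starts in the bin; it rolls down a slope of more than about 5 degrees and comes to rest on the level. May be absent.
- knob1: turned beech ball knob, 60 mm ball with a small brass thread insert flush in its surface, lacquered and slippery, 75 g; origin at its centre. It starts in the bin; it rolls down a slope of more than about 5 degrees and comes to rest on the level. May be absent.
- knob2: turned beech ball knob, 60 mm ball with a small brass thread insert flush in its surface, lacquered and slippery, 75 g; origin at its centre. It starts in the bin; it rolls down a slope of more than about 5 degrees and comes to rest on the level. May be absent.
- knob3: turned beech ball knob, 60 mm ball with a small brass thread insert flush in its surface, lacquered and slippery, 75 g; origin at its centre. It starts in the bin; it rolls down a slope of more than about 5 degrees and comes to rest on the level. May be absent.
- knob4: turned beech ball knob, 60 mm ball with a small brass thread insert flush in its surface, lacquered and slippery, 75 g; origin at its centre. It starts in the bin; it rolls down a slope of more than about 5 degrees and comes to rest on the level. May be absent.
- scoop_grip (a point): centre of the hand scoop's wooden palm grip, 40 mm thick front to back, 80 mm wide (along y), 34 mm high, to be held by its flat front and back faces, which lean back 0.30 rad (fingers then point down and 0.30 rad forward when the pan is level). Axes: x to the mouth, y left, z up from the pan. Scoop 0.24 kg; starts flat on its mat, mouth roughly away from the robot.
- scoop_pan (a point): middle of the scoop's pan on its upper face; axes as scoop_grip, which lies 35 mm behind (-x) and 114 mm above. Aluminium pan 115 mm long, 126 mm wide outside (121 inside), floor 2 mm thick; its open front edge (lip) is 57.5 mm ahead (+x). Back wall and the rear 42 mm of the side walls 45 mm high, the rest of the sides 5 mm; a post on the back wall carries the grip.
- scoop_mat: black rubber mat 170 x 150 x 3 mm, fixed, on which the scoop lies; origin under its centre, x along its length.
- tray: loose open wooden tray 200 mm (x) by 170 mm (y), 60 mm high, walls 8 mm, floor 6 mm, 0.35 kg; origin under its centre. It stands on the slide board and can be pushed along by its sides.
- board: fixed grey laminate slide board, 250 mm (x) by 390 mm (y), 6 mm thick, on the bench; origin under its centre. The two places lie along its y, 190 mm apart.
- place_yellow: place marked with yellow tape corners (outline of the tray) on the board, where the tray starts; origin at its centre on the board's top, axes parallel to the board's.
- place_green: the same in green tape: where the filled tray must go; axes parallel to the board's.
- tape: roll of yellow tape lying flat, 92 mm across, 25 mm high; bystander
- sander: cork sanding block 70 x 110 x 35 mm; bystander
- spray_can: blue spray can, 66 mm across, 190 mm high; bystander
- glue: white glue bottle, 60 mm across, 170 mm high; bystander
- driver: screwdriver with black handle, 200 mm long; bystander
- scoop: the same scoop as a body; origin under the middle of its pan, 2 mm below scoop_pan, same axes.
Mind the look-alikes: they are no part of the job. Leave any purple look-alike of the scoop alone.

How it is judged:
By the outcome, as a careful person would: the job done as asked, in the order asked, and still so for the second after the job is handed in, with the robot touching nothing.
Of knob0, knob1, knob2, knob3, knob4 only 3 to 5 are there at a start; the rules pass over those that are not, and their reading is None.
At some moment in a run one of tray, scoop may be knocked a few centimetres aside while the robot is not near it.
It also fails if it takes over 210 s, if anything falls off the work surface, if the arm or the gripper's body presses on something with over 40 N, if the wrist force passes 120 N, or if a joint passes its speed limit or range.

ROBOT

A 6-joint arm with a two-finger parallel gripper is mounted at the origin on the work surface. World frame = base frame: x ahead of the robot, y to its left, z up, the work surface at z = 0. Lengths are in m, angles in rad, forces in N, time in s.
With the tool pointing down it reaches from about 0.25 to 0.775 m from the base axis. Payload 4 kg.
Tool frame: the origin (TCP) lies midway between the tips of the shut fingers; the grasp point (between the pads) lies 19 mm behind it (arm.grip_point_offset is the distance from the TCP to the grasp point, in m); z points along the fingers, y is the direction in which the jaws open and shut (so a half turn about z gives the same grasp; the last joint's range is limited). The gripper opens to 94 mm and grips with 3 to 60 N. Pads are 16 mm wide; open, the fingers measure 119 mm over their backs; the gripper's body (75 mm by 177 mm) begins 78 mm behind the grasp point.
Start: joints at [-0.103, 0.087, 1.371, -0, 1.684, -0.103], TCP at [0.55, -0, 0.206] pointing down, gripper open.
Joint ranges: [-3.1, 3.1], [-0.76, 2.03], [0.27, 2.55], [-1.08, 4.22], [0.17, 2.65], [-2.57, 2.57]. Speed limits (rad/s): [2.79, 2.79, 3.14, 3.14, 3.14, 3.14].

INTERFACE

Orientations are given as a rotation vector (axis times angle).
In Python, from cell import arm gives the robot as it stands.
- The arm moves only by the tool jog_arm, never from a script. Its argument "plan" is a list of rows, each an object of numbers: "grip": the closure in counts, from 0 (fully open) to 255 (shut); "x", "y", "z": the shift along the tool's x, y, z in m; "wx", "wy", "wz": the turn, a rotation vector about the tool's x, y, z in degrees. A call has 1 to 5 rows; each row is the pose to reach, as a shift and turn from the pose measured when the call began, along the tool's axes at that moment; what a row does not reach only later rows make up. A row lasts 1/8 s, in which the tool goes at most 62.5 mm and 10.7 degrees, less where a joint would pass 70% of its speed; a pose out of reach is approached as far as the arm can. A call with a gripper value outside its range is refused whole. The fingers move at their own pace and stop on an object; "grip_force" is the grip in N (left out, the last holds). Time passes only in rows, so rows that repeat a pose let the fingers close. It gives the time, the measured TCP pose, the force and the opening at its end, in the units of the state.
- arm.sense(): the state, without advancing time (a new reading comes with each control period).
- arm.get_image(name): name is "scene" or "side" or "wrist"; returns a dict with "img" (480x640x3 uint8, red, green, blue), "vertical_fov" (degrees; the focal length in pixels is half the picture's height over the tangent of half this angle, whatever the lens; pixels are square), "cx", "cy" (the principal point, pixels), "distortion" ([k1, k2, p1, p2, k3] as OpenCV has them; the pictures are not rectified), "eye" and "attitude" of the camera in the world; the wrist camera has in their place "T_tool_cam" (4x4, takes a point from camera to tool coordinates, whose origin is the TCP and whose axes are the flange's). Camera axes: x right, y down, z forward; pixel columns grow to the right and rows downward; lengths in m; the calibration is good to about 2 mm. A picture is of the moment at which its call begins: read the wrist's pose just before it. There is no depth.
- arm.close_job(): hands the job in, once; it reports no verdict.
The state is a dict: "time": time; "joints": joint angles; "qvel": joint speeds; "joint_efforts": joint torques, N m; "eef_pos": TCP position; "tool_rot": TCP orientation; "ft_force": force on the tool from outside, world axes, zero at the start; "ft_torque": the same for the moment, N m; "grip_width": finger opening in m.
Only numpy, scipy, OpenCV 4.12 (cv2) and the standard library are available. Lean on these libraries where they do the work, as an engineer would, in place of code of your own. Each camera call takes 0.05 s, during which the arm holds its last target.

## Working session

There is one attempt and no reset: what is moved stays moved. The work goes in short steps, Python scripts to look and compute and a tool call to move; the robot and the scene stay as the last step left them, time stands still between calls to the robot, and variables do not carry over. Pictures are saved under pics/ and viewed, and the job is handed in when it is done.

Besides the shell and the picture viewer there is one more tool, called after "Emit:" as name(argument=value, ...), one argument or row to a line, values as JSON. jog_arm: Moves the arm, as the interface text tells. Its arguments: {"type":"object","properties":{"plan":{"type":"array"},"grip_force":{"type":"number"}},"required":["plan"]}

I'll start by looking at the scene.

```bash
ls; mkdir -p pics
cat > h.py <<'E'
import numpy as np, cv2
from scipy.spatial.transform import Rotation as R
from cell import arm
def K(d):
    h=d['img'].shape[0]; f=h/2/np.tan(np.radians(d['vertical_fov'])/2)
    return np.array([[f,0,d['cx']],[0,f,d['cy']],[0,0,1.]])
def att(a):
    a=np.array(a,float)
    if a.shape==(3,3): return a
    if a.size==3: return R.from_rotvec(a).as_matrix()
    return R.from_quat(a).as_matrix()
def shot(name,fn=None):
    s=arm.sense(); d=arm.get_image(name)
    if name=='wrist':
        T=np.eye(4);T[:3,:3]=R.from_rotvec(s['tool_rot']).as_matrix();T[:3,3]=s['eef_pos']
        C=T@np.array(d['T_tool_cam'])
        d['Rw']=C[:3,:3];d['ew']=C[:3,3]
    else:
        d['Rw']=att(d['attitude']);d['ew']=np.array(d['eye'],float)
    if fn: cv2.imwrite('pics/'+fn,d['img'][:,:,::-1])
    return d
def rays(d,uv):
    uv=np.array(uv,float).reshape(-1,1,2)
    n=cv2.undistortPoints(uv,K(d),np.array(d['distortion'],float)).reshape(-1,2)
    return (d['Rw']@np.c_[n,np.ones(len(n))].T).T
def onz(d,uv,z):
    r=rays(d,uv); t=(z-d['ew'][2])/r[:,2]
    return d['ew']+r*t[:,None]
def proj(d,P):
    P=np.array(P,float).reshape(-1,3)
    Rc=d['Rw'].T; 
    p,_=cv2.projectPoints(P,cv2.Rodrigues(Rc)[0],-Rc@d['ew'],K(d),np.array(d['distortion'],float))
    return p.reshape(-1,2)
def tri(obs):
    A=np.zeros((3,3));b=np.zeros(3)
    for d,uv in obs:
        r=rays(d,[uv])[0];r/=np.linalg.norm(r);M=np.eye(3)-np.outer(r,r);A+=M;b+=M@d['ew']
    return np.linalg.solve(A,b)
E
python3 - <<'E'
from h import *
for n in ['scene','side','wrist']:
    d=shot(n,n+'0.png'); print(n,{k:v for k,v in d.items() if k!='img'})
print(arm.sense())
E
```

```text
pics
scene {'vertical_fov': 57.44620276946225, 'cx': 319.93308678184485, 'cy': 232.45106886402195, 'distortion': array([-0.06389577,  0.        ,  0.        ,  0.        ,  0.        ]), 'eye': array([ 1.31429683, -0.05860707,  1.090092  ]), 'attitude': array([-1.78736181, -1.95738391,  0.62451835]), 'Rw': array([[-0.0893549 ,  0.80965954, -0.58005787],
       [ 0.99599201,  0.07494723, -0.04881414],
       [ 0.0039509 , -0.58209479, -0.81311134]]), 'ew': array([ 1.31429683, -0.05860707,  1.090092  ])}
side {'vertical_fov': 49.32535229705698, 'cx': 313.1381730789218, 'cy': 239.8815276165315, 'distortion': array([-0.10208825,  0.        ,  0.        ,  0.        ,  0.        ]), 'eye': array([0.21086555, 0.60735101, 1.08560325]), 'attitude': array([-0.59153389,  2.74123718, -1.00824077]), 'Rw': array([[-0.90869548, -0.30839055,  0.28136773],
       [-0.4172081 ,  0.69427023, -0.58645225],
       [-0.01448891, -0.6502954 , -0.75954326]]), 'ew': array([0.21086555, 0.60735101, 1.08560325])}
wrist {'vertical_fov': 68.50010242167502, 'cx': 319.15644803226905, 'cy': 243.67950630900566, 'dis
[... 649 characters left out ...]
.08201354, 0.38275605])}
{'time': 0.15, 'joints': array([-1.03094298e-01,  8.78113784e-02,  1.37183847e+00, -4.16436743e-05,
        1.68360311e+00, -1.03097172e-01]), 'qvel': array([ 0.00081919, -0.00233969, -0.00524064,  0.00184129, -0.00126269,
        0.00017027]), 'joint_efforts': array([ 1.24418581e-03, -3.40636396e+01, -3.02795255e+01,  7.18983379e-02,
        3.04441026e-02, -1.11468453e-04]), 'eef_pos': array([5.49600655e-01, 2.52470366e-05, 2.04593576e-01]), 'tool_rot': array([-2.22055040e+00, -2.22054644e+00,  1.69432731e-03]), 'ft_force': array([ 0.41149514, -0.35858349, -0.71645531]), 'ft_torque': array([-0.04525025,  0.01497145, -0.05957641]), 'grip_width': 0.09437660881137289}
```

View pics/scene0.png

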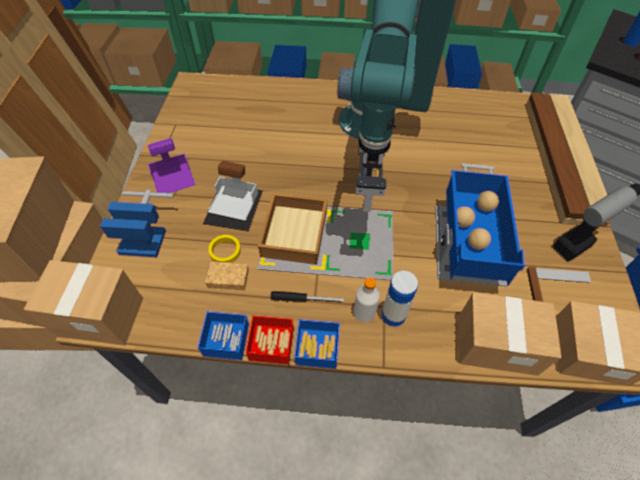

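View pics/side0.png

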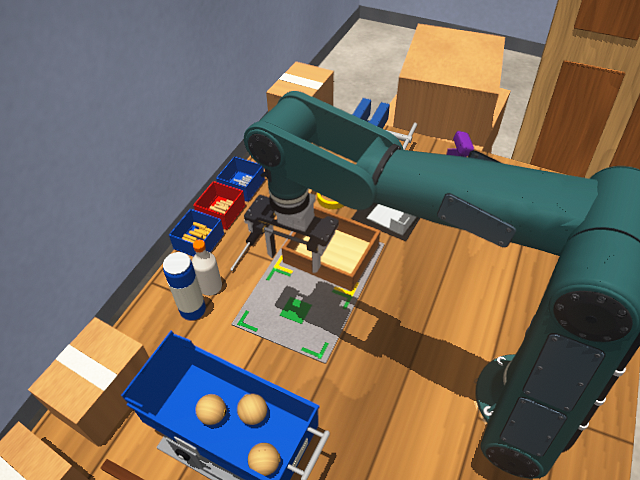

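View pics/wrist0.png

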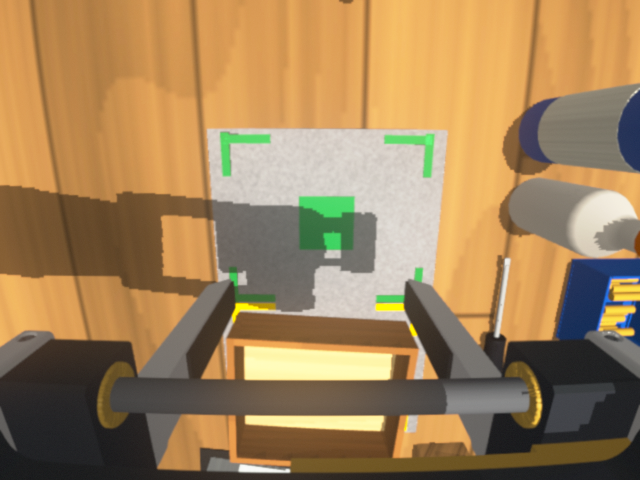

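Run:
```python
from h import *
a=cv2.imread('pics/scene0.png');
b=cv2.resize(a[140:300,420:540],None,fx=4,fy=4,interpolation=cv2.INTER_CUBIC)[:600];cv2.imwrite('pics/c_bin.png',b)
b=cv2.resize(a[130:300,140:400],None,fx=3,fy=3,interpolation=cv2.INTER_CUBIC)[:600,:800];cv2.imwrite('pics/c_scoop.png',b)
a=cv2.imread('pics/side0.png')
b=cv2.resize(a[320:480,110:350],None,fx=3,fy=3,interpolation=cv2.INTER_CUBIC);cv2.imwrite('pics/c_bin2.png',b)
```

```text
(no output)
```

View pics/c_bin.png

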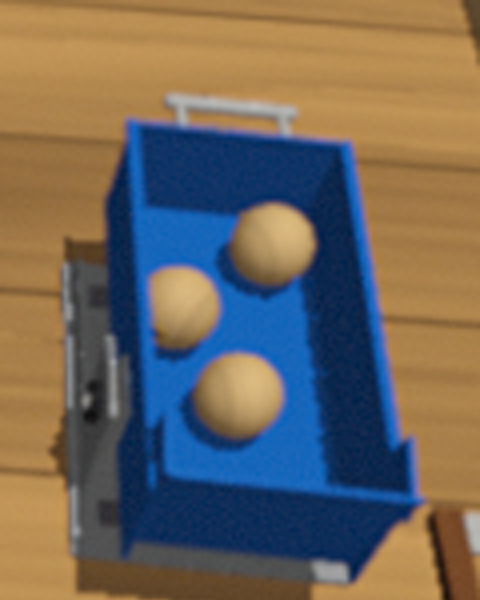

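View pics/c_scoop.png

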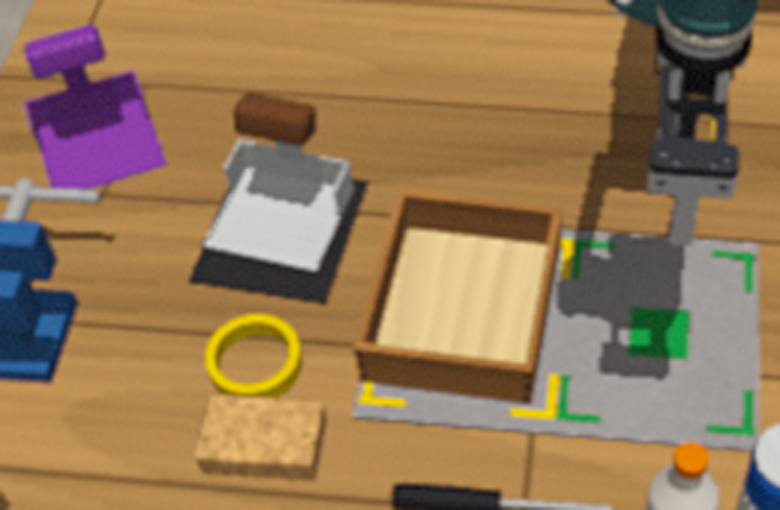

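View pics/c_bin2.png

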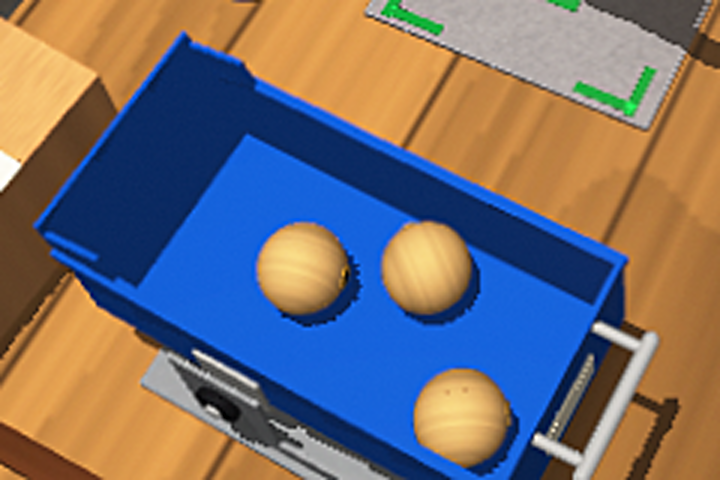

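The scene view shows three knobs in the real bin: (487,201), (465,217) and (479,239).

Things that could be taken for the wanted ones:
- **Scoop:** silver at (235,200) with a brown grip at (231,169). The purple one at (170,168) is a look-alike, so I rejected it.
- **Bin:** the large blue one at (485,225) with a bar handle at (478,166). I rejected the small blue boxes at (223,335) and (318,343), and the blue holder at (135,230).
- **Tray:** wooden, at (293,230).

Next I'll get rough positions.

Run:
```python
from h import *
d=shot('scene'); s=shot('side')
p=lambda n,uv,z: print(n,onz(d,uv,z).round(4).tolist())
p('rear rim corners',[(452.5,170.5),(507.5,175.75)],.154)
p('handle ends',[(462,164.5),(494.25,167.5)],.142)
# side handle ends: crop offset (110,320) scale 3
print('side handle', onz(s,[(110+655/3,320+338/3),(110+580/3,320+478/3)],.142).round(4).tolist())
print('side rear corner -y', onz(s,[(110+627/3,320+260/3)],.154))
print('side low wall corners', onz(s,[(110+185/3,320+35/3),(110+38/3,320+225/3)],.1816))
c=lambda x,y:(140+x/3,130+y/3)
p('mat corners',[c(192,282),c(325,302),c(367,182)],.003)
p('grip',[c(275,118)],.12)
p('pan lip',[c(207,240),c(318,270)],.005)
p('tray top FL,FR,RR,RL',[c(358,348),c(532,375),c(560,208),c(403,193)],.066)
p('yellow',[c(360,402),c(557,417)],.006)
p('green',[c(557,417),c(752,433),c(753,253)],.006)
print(rays(d,[(0,0)]).shape, arm.grip_point_offset)
```

```text
rear rim corners [[0.3863, 0.255, 0.154], [0.3909, 0.4172, 0.154]]
handle ends [[0.3462, 0.2904, 0.142], [0.3487, 0.388, 0.142]]
side handle [[0.3417, 0.2886, 0.142], [0.3477, 0.3829, 0.142]]
side rear corner -y [[0.37577457 0.25441697 0.154     ]]
side low wall corners [[0.70412639 0.24509681 0.1816    ]
 [0.71119748 0.39867461 0.1816    ]]
mat corners [[0.5398, -0.4853, 0.003], [0.5523, -0.343, 0.003], [0.3883, -0.3271, 0.003]]
grip [[0.4114, -0.4059, 0.12]]
pan lip [[0.4854, -0.4821, 0.005], [0.5139, -0.3572, 0.005]]
tray top FL,FR,RR,RL [[0.6462, -0.2858, 0.066], [0.661, -0.1204, 0.066], [0.4584, -0.1108, 0.066], [0.4533, -0.2723, 0.066]]
yellow [[0.6689, -0.2866, 0.006], [0.6681, -0.0957, 0.006]]
green [[0.6681, -0.0957, 0.006], [0.6689, 0.0907, 0.006], [0.4505, 0.0926, 0.006]]
(1, 3) 0.0188
```

```bash
cat >> h.py <<'E'
def ori(psi,phi):
    z=np.array([np.sin(phi)*np.cos(psi),np.sin(phi)*np.sin(psi),-np.cos(phi)])
    y=np.array([np.cos(phi)*np.cos(psi),np.cos(phi)*np.sin(psi),np.sin(phi)])
    return np.c_[np.cross(y,z),y,z]
def goto(pos,psi=0,phi=0,grip=None):
    "pos: grasp-less TCP target; prints jog numbers"
    s=arm.sense(); R0=R.from_rotvec(s['tool_rot']).as_matrix()
    t=R0.T@(np.array(pos)-s['eef_pos']); w=np.degrees(R.from_matrix(R0.T@ori(psi,phi)).as_rotvec())
    n=max(np.linalg.norm(t)/.0625,np.linalg.norm(w)/10.7)
    print('xyz',t.round(4).tolist(),'w',w.round(1).tolist(),'rows>=',round(n,1)); return t,w
E
python3 - <<'E'
from h import *
goto([.345,.28,.33],-.045,0)
E
```

```text
xyz [0.28, -0.2049, -0.1248] w [-0.1, -0.0, 2.6] rows>= 5.9
```

Emit:
jog_arm(
  plan=[
    {"x": 0.05,"y": -0.035,"z": -0.03},
    {"x": 0.1,"y": -0.08,"z": -0.06},
    {"x": 0.15,"y": -0.12,"z": -0.09},
    {"x": 0.2,"y": -0.16,"z": -0.12,"wz": 2.6},
    {"x": 0.25,"y": -0.2,"z": -0.125,"wz": 2.6},
  ],
)

```text
schema error: expected keys grip, x, y, z, wx, wy, wz
```

Emit:
jog_arm(
  plan=[
    {"x": 0.03,"y": -0.005,"z": 0.0},
    {"x": 0.03,"y": -0.005,"z": 0.0},
  ],
)

```text
schema error: expected keys grip, x, y, z, wx, wy, wz
```

Run:
```python
from h import *
d=shot('wrist','w1.png');print(arm.sense()['eef_pos'],arm.sense()['time'])
```

```text
[5.49823642e-01 2.15106053e-05 2.05078389e-01] 0.3
```

View pics/w1.png

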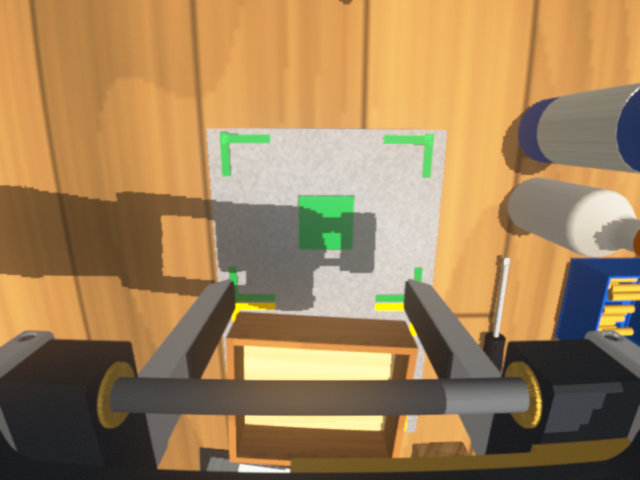

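Emit:
jog_arm(
  plan=[
    {"grip": 0,"x": 0.05,"y": -0.035,"z": -0.03,"wx": 0,"wy": 0,"wz": 0},
    {"grip": 0,"x": 0.1,"y": -0.08,"z": -0.06,"wx": 0,"wy": 0,"wz": 0},
    {"grip": 0,"x": 0.15,"y": -0.12,"z": -0.09,"wx": 0,"wy": 0,"wz": 0},
    {"grip": 0,"x": 0.2,"y": -0.16,"z": -0.12,"wx": 0,"wy": 0,"wz": 2.6},
    {"grip": 0,"x": 0.25,"y": -0.2,"z": -0.125,"wx": 0,"wy": 0,"wz": 2.6},
  ],
)

```text
time: 0.92
eef_pos: [0.3695, 0.2258, 0.3256]
tool_rot: [2.272, 2.169, 0.004]
ft_force: [0.1, 0.9, 0.4]
grip_width: 0.0941
```

Emit:
jog_arm(
  plan=[
    {"grip": 140,"x": 0.03,"y": -0.005,"z": 0.0,"wx": 0,"wy": 0,"wz": 0},
    {"grip": 140,"x": 0.03,"y": -0.005,"z": 0.0,"wx": 0,"wy": 0,"wz": 0},
    {"grip": 140,"x": 0.03,"y": -0.005,"z": 0.0,"wx": 0,"wy": 0,"wz": 0},
  ],
)

```text
time: 1.3
eef_pos: [0.3659, 0.2554, 0.3252]
tool_rot: [2.272, 2.168, 0.003]
ft_force: [0.8, -0.0, -0.9]
grip_width: 0.0674
```

Run:
```python
from h import *
d=shot('wrist','w2.png');print(arm.sense())
```

```text
{'time': 1.35, 'joints': array([ 4.81580034e-01, -1.38035358e-01,  1.35541318e+00, -1.86191292e-04,
        1.92228122e+00,  5.29307094e-01]), 'qvel': array([-0.01291518, -0.0001835 ,  0.00300367,  0.00367911, -0.00076554,
        0.00354191]), 'joint_efforts': array([ 4.35171677e-01, -2.42839962e+01, -3.01682711e+01,  9.30651999e-02,
       -2.83023185e-02, -3.49828530e-03]), 'eef_pos': array([0.36612575, 0.25513934, 0.32520294]), 'tool_rot': array([2.27337585, 2.16724407, 0.00284257]), 'ft_force': array([ 0.32643765, -1.73486102, -0.68370139]), 'ft_torque': array([ 0.00446105, -0.01728773,  0.02851301]), 'grip_width': 0.06365035195221973}
```

View pics/w2.png

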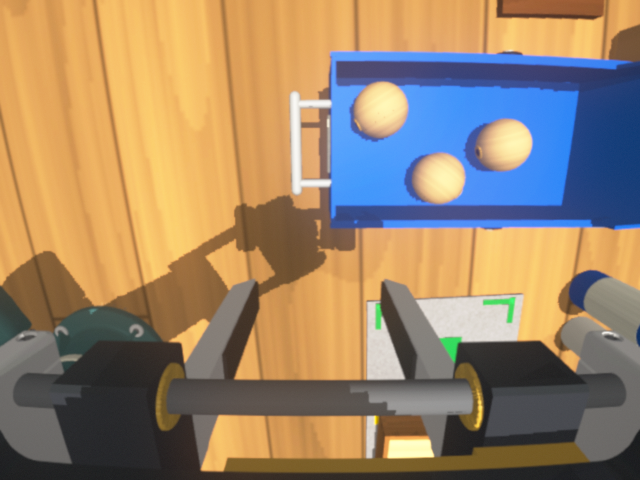

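The wrist view shows the handle bar from (295,93) to (296,193), the rear rim corners at (331,52) and (331,227), and three knobs. I'll compute the bin pose from these.

Run:
```python
from h import *
d=shot('wrist')
h=onz(d,[(295.5,93),(296.5,193)],.142);print('handle',h.round(4).tolist(),h.mean(0).round(4))
r=onz(d,[(331,52.5),(331,226.5)],.154);print('rim',r.round(4).tolist(),r.mean(0).round(4))
f=onz(d,[(579,82),(562,204)],.064);print('floor low',f.round(4).tolist(),f.mean(0).round(4))
m=f.mean(0)-r.mean(0);print('yaw from axis',np.arctan2(m[1],m[0]))
v=h[0]-h[1];print('yaw handle',np.arctan2(-v[0],v[1]));v=r[0]-r[1];print('yaw rim',np.arctan2(-v[0],v[1]), np.linalg.norm(v))
# board side wall lines at rim: top edges outer
l=onz(d,[(331,226.5),(600,229)],.154);w=l[1]-l[0];print('yaw wall',np.arctan2(w[1],w[0]))
l=onz(d,[(331,52.5),(600,59.5)],.154);w=l[1]-l[0];print('yaw wall',np.arctan2(w[1],w[0]))
```

```text
handle [[0.3488, 0.3837, 0.142], [0.3437, 0.2873, 0.142]] [0.3463 0.3355 0.142 ]
rim [[0.3839, 0.4156, 0.154], [0.3774, 0.2531, 0.154]] [0.3806 0.3344 0.154 ]
floor low [[0.6867, 0.3975, 0.064], [0.6822, 0.248, 0.064]] [0.6845 0.3227 0.064 ]
yaw from axis -0.03841156529564414
yaw handle -0.05301408430100353
yaw rim -0.03951358803608842 0.1626301654593526
yaw wall -0.054535474295327346
yaw wall -0.03811331638936763
```

Run:
```python
from h import *
goto([.3463,.3355,.185],-.042,0)
goto([.3463,.3355,.123],-.042,0)
```

```text
xyz [0.0793, -0.024, 0.1402] w [0.1, -0.1, -0.4] rows>= 2.6
xyz [0.0792, -0.0241, 0.2022] w [0.1, -0.1, -0.4] rows>= 3.5
```

Emit:
jog_arm(
  plan=[
    {"grip": 157,"x": 0.04,"y": -0.012,"z": 0.0,"wx": 0,"wy": 0,"wz": 0},
    {"grip": 157,"x": 0.079,"y": -0.024,"z": 0.04,"wx": 0,"wy": 0,"wz": 0},
    {"grip": 157,"x": 0.079,"y": -0.024,"z": 0.09,"wx": 0,"wy": 0,"wz": 0},
    {"grip": 157,"x": 0.079,"y": -0.024,"z": 0.14,"wx": 0,"wy": 0,"wz": -0.4},
    {"grip": 157,"x": 0.079,"y": -0.024,"z": 0.14,"wx": 0,"wy": 0,"wz": -0.4},
  ],
)

```text
time: 2.02
eef_pos: [0.3439, 0.3321, 0.1797]
tool_rot: [-2.268, -2.173, 0.017]
ft_force: [-0.3, 1.0, 0.6]
grip_width: 0.0364
```

Run:
```python
from h import *
d=shot('wrist','w3.png')
goto([.3463,.3355,.123],-.042,0);print(arm.sense()['grip_width'])
```

```text
xyz [0.0019, 0.0004, 0.0608] w [-0.1, 0.1, -0.1] rows>= 1.0
0.03599343690203839
```

View pics/w3.png

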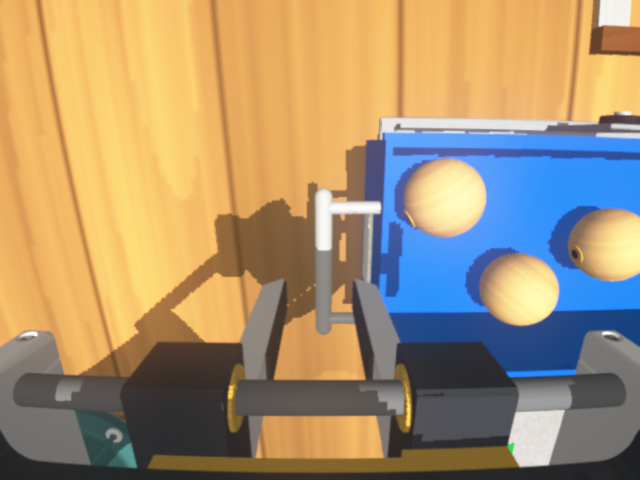

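The fingers straddle the bar, which sits at column 323 with the fingers at 275 and 365. I'll go down and close.

Emit:
jog_arm(
  plan=[
    {"grip": 157,"x": 0.002,"y": 0.001,"z": 0.03,"wx": 0,"wy": 0,"wz": 0},
    {"grip": 157,"x": 0.002,"y": 0.001,"z": 0.061,"wx": 0,"wy": 0,"wz": 0},
    {"grip": 157,"x": 0.002,"y": 0.001,"z": 0.061,"wx": 0,"wy": 0,"wz": 0},
    {"grip": 255,"x": 0.002,"y": 0.001,"z": 0.061,"wx": 0,"wy": 0,"wz": 0},
    {"grip": 255,"x": 0.002,"y": 0.001,"z": 0.061,"wx": 0,"wy": 0,"wz": 0},
  ],
  grip_force=30,
)

```text
time: 2.7
eef_pos: [0.3484, 0.3365, 0.1256]
tool_rot: [2.269, 2.172, 0.004]
ft_force: [0.8, -0.2, -0.1]
grip_width: 0.0195
```

Emit:
jog_arm(
  plan=[
    {"grip": 255,"x": 0,"y": 0,"z": 0,"wx": 0,"wy": 0,"wz": 0},
    {"grip": 255,"x": 0,"y": 0,"z": 0,"wx": 0,"wy": 0,"wz": 0},
    {"grip": 255,"x": 0,"y": 0,"z": 0,"wx": 0,"wy": 0,"wz": 0},
  ],
)

```text
time: 3.08
eef_pos: [0.3465, 0.3366, 0.1258]
tool_rot: [-2.267, -2.172, 0.001]
ft_force: [-5.5, -0.4, 0.1]
grip_width: 0.01
```

Emit:
jog_arm(
  plan=[
    {"grip": 255,"x": 0,"y": 0.004,"z": -0.012,"wx": 0,"wy": 0,"wz": 0},
    {"grip": 255,"x": 0,"y": 0.008,"z": -0.0235,"wx": 0,"wy": 0,"wz": 0},
    {"grip": 255,"x": 0,"y": 0.013,"z": -0.035,"wx": 0,"wy": 0,"wz": 0},
    {"grip": 255,"x": 0,"y": 0.018,"z": -0.046,"wx": 0,"wy": 0,"wz": 0},
    {"grip": 255,"x": 0,"y": 0.018,"z": -0.046,"wx": 0,"wy": 0,"wz": 0},
  ],
)

```text
time: 3.7
eef_pos: [0.3651, 0.3358, 0.1739]
tool_rot: [-2.268, -2.172, -0.001]
ft_force: [-3.9, -0.1, -2.1]
grip_width: 0.0101
```

Run:
```python
from h import *
d=shot('scene','s4.png');print(arm.sense())
```

```text
{'time': 3.75, 'joints': array([ 6.28272350e-01, -2.58875714e-02,  1.54916629e+00,  1.42052782e-03,
        1.61719825e+00,  6.71362346e-01]), 'qvel': array([ 0.00319485, -0.00758667,  0.00727421, -0.00201891, -0.00800443,
        0.00102547]), 'joint_efforts': array([-1.55614872e+00, -2.89944881e+01, -3.18935966e+01, -9.01397802e-01,
       -1.31813362e+00, -1.82770909e-02]), 'eef_pos': array([0.36512831, 0.33582957, 0.17396916]), 'tool_rot': array([-2.26780382e+00, -2.17227562e+00, -2.03688884e-03]), 'ft_force': array([-3.85485972,  1.04572835, -0.00768194]), 'ft_torque': array([-0.01793972,  0.95656584,  0.0119209 ]), 'grip_width': 0.010082196375741237}
```

View pics/s4.png

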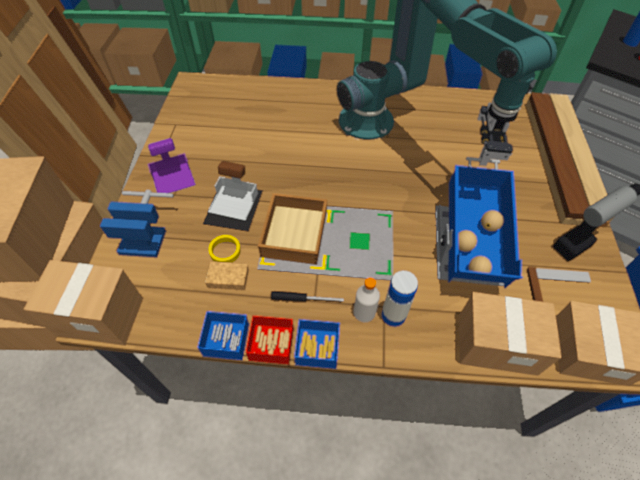

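Tipping works: the knobs are rolling toward the low end. I'll continue to the stop.

Emit:
jog_arm(
  plan=[
    {"grip": 255,"x": 0,"y": 0.006,"z": -0.01,"wx": 0,"wy": 0,"wz": 0},
    {"grip": 255,"x": 0,"y": 0.0125,"z": -0.0215,"wx": 0,"wy": 0,"wz": 0},
    {"grip": 255,"x": 0,"y": 0.019,"z": -0.032,"wx": 0,"wy": 0,"wz": 0},
    {"grip": 255,"x": 0,"y": 0.027,"z": -0.042,"wx": 0,"wy": 0,"wz": 0},
    {"grip": 255,"x": 0,"y": 0.029,"z": -0.044,"wx": 0,"wy": 0,"wz": 0},
  ],
)

```text
time: 4.38
eef_pos: [0.3914, 0.3346, 0.2167]
tool_rot: [-2.262, -2.17, 0.009]
ft_force: [-11.8, 4.6, -14.5]
grip_width: 0.01
```

Emit:
jog_arm(
  plan=[
    {"grip": 255,"x": 0,"y": 0.0,"z": 0,"wx": 0,"wy": 0,"wz": 0},
    {"grip": 255,"x": 0,"y": 0.0,"z": 0,"wx": 0,"wy": 0,"wz": 0},
  ],
)

```text
time: 4.62
eef_pos: [0.3913, 0.3346, 0.2166]
tool_rot: [-2.262, -2.17, 0.01]
ft_force: [-4.5, 2.7, -8.2]
grip_width: 0.0099
```

Run:
```python
from h import *
s=arm.sense(); print(s['eef_pos'],s['ft_force'])
x=-.04
hinge=np.array([.585,.3262]); p=s['eef_pos'];
dx=(p[0]-hinge[0]);dz=p[2]+.019-.075
print('tilt',np.arctan2(.067,-.239)-np.arctan2(dz,dx), np.hypot(dx,dz))
```

```text
[0.39133367 0.33459945 0.21660835] [-4.5121813   2.67412662 -8.24898867]
tilt 0.419036809008964 0.25159827012239905
```

Emit:
jog_arm(
  plan=[
    {"grip": 185,"x": 0,"y": 0,"z": 0,"wx": 0,"wy": 0,"wz": 0},
    {"grip": 185,"x": 0,"y": 0,"z": 0,"wx": 0,"wy": 0,"wz": 0},
    {"grip": 185,"x": 0,"y": -0.003,"z": 0,"wx": 0,"wy": 0,"wz": 0},
    {"grip": 185,"x": 0,"y": -0.003,"z": -0.03,"wx": 0,"wy": 0,"wz": 0},
    {"grip": 185,"x": 0,"y": -0.003,"z": -0.08,"wx": 0,"wy": 0,"wz": 0},
  ],
)

```text
time: 5.25
eef_pos: [0.3887, 0.3339, 0.2963]
tool_rot: [-2.263, -2.17, 0.015]
ft_force: [0.0, -0.4, 0.3]
grip_width: 0.0258
```

Emit:
jog_arm(
  plan=[
    {"grip": 100,"x": -0.06,"y": 0,"z": -0.06,"wx": 0,"wy": 0,"wz": 0},
    {"grip": 40,"x": -0.12,"y": 0,"z": -0.12,"wx": 0,"wy": 0,"wz": 0},
    {"grip": 0,"x": -0.12,"y": 0.06,"z": -0.14,"wx": 0,"wy": 0,"wz": 0},
    {"grip": 0,"x": -0.12,"y": 0.12,"z": -0.14,"wx": 0,"wy": 0,"wz": 0},
    {"grip": 0,"x": -0.12,"y": 0.12,"z": -0.14,"wx": 0,"wy": 0,"wz": 0},
  ],
)

```text
time: 5.88
eef_pos: [0.5086, 0.2078, 0.4345]
tool_rot: [-2.268, -2.166, 0.015]
ft_force: [0.2, 0.2, 0.5]
grip_width: 0.0723
```

Run:
```python
from h import *
d=shot('wrist','w5.png');shot('scene','s5.png');shot('side','i5.png');print(arm.sense()['eef_pos'],arm.sense()['time'])
```

```text
[0.50588132 0.20889564 0.43508076] 6.025
```

View pics/w5.png

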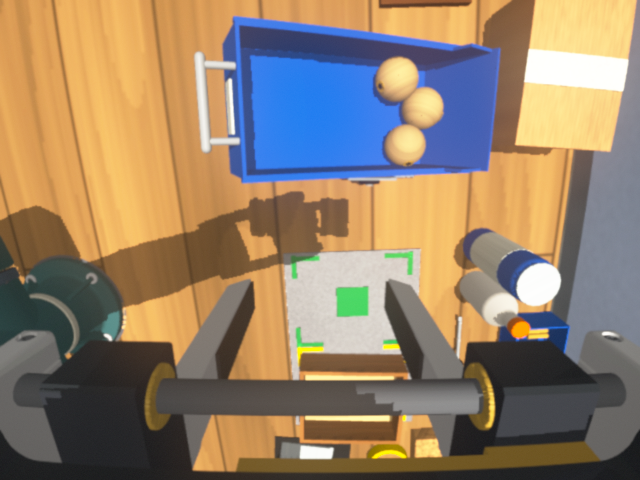

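View pics/s5.png

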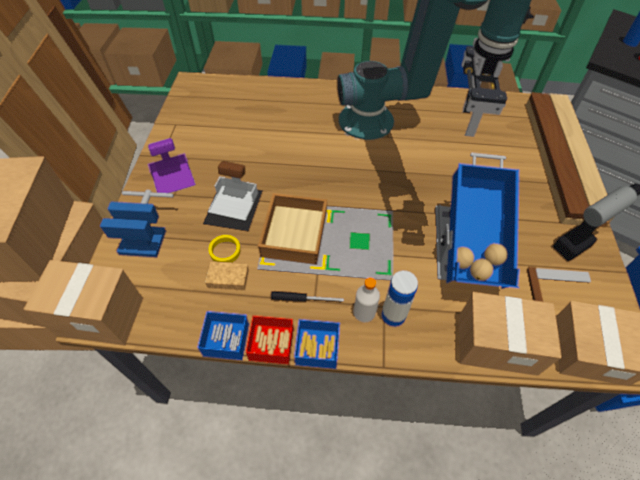

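The bin sits at its stop with all three knobs gathered at the low end (wrist pixels (397,80), (423,107), (405,145)). Next is the scoop.

Run:
```python
from h import *
goto([.40,-.45,.33],-.22,0)
```

```text
xyz [-0.6626, -0.0761, 0.1077] w [-0.6, 0.2, 10.1] rows>= 10.8
```

Emit:
jog_arm(
  plan=[
    {"grip": 0,"x": -0.06,"y": -0.007,"z": 0,"wx": 0,"wy": 0,"wz": 2},
    {"grip": 0,"x": -0.12,"y": -0.014,"z": 0,"wx": 0,"wy": 0,"wz": 4},
    {"grip": 0,"x": -0.18,"y": -0.02,"z": 0,"wx": 0,"wy": 0,"wz": 5},
    {"grip": 0,"x": -0.24,"y": -0.03,"z": 0,"wx": 0,"wy": 0,"wz": 6},
    {"grip": 0,"x": -0.3,"y": -0.035,"z": 0,"wx": 0,"wy": 0,"wz": 8},
  ],
)

```text
time: 6.65
eef_pos: [0.456, -0.0899, 0.4378]
tool_rot: [-2.412, -2.008, 0.013]
ft_force: [0.6, -0.2, -0.3]
grip_width: 0.0941
```

Run:
```python
from h import *
goto([.40,-.45,.33],-.22,0)
```

```text
xyz [-0.3638, 0.0111, 0.1095] w [-0.4, 0.3, 2.2] rows>= 6.1
```

Emit:
jog_arm(
  plan=[
    {"grip": 0,"x": -0.06,"y": 0.002,"z": 0,"wx": 0,"wy": 0,"wz": 1},
    {"grip": 0,"x": -0.12,"y": 0.004,"z": 0,"wx": 0,"wy": 0,"wz": 2},
    {"grip": 0,"x": -0.18,"y": 0.006,"z": 0.02,"wx": 0,"wy": 0,"wz": 2},
    {"grip": 0,"x": -0.24,"y": 0.008,"z": 0.04,"wx": 0,"wy": 0,"wz": 2},
    {"grip": 0,"x": -0.295,"y": 0.01,"z": 0.06,"wx": 0,"wy": 0,"wz": 2},
  ],
)

```text
time: 7.28
eef_pos: [0.411, -0.3825, 0.3802]
tool_rot: [2.448, 1.968, -0.013]
ft_force: [0.4, 0.1, 1.0]
grip_width: 0.0937
```

Emit:
jog_arm(
  plan=[
    {"grip": 0,"x": -0.06,"y": 0.0,"z": 0.03,"wx": 0,"wy": 0,"wz": 0},
    {"grip": 0,"x": -0.065,"y": 0.0,"z": 0.05,"wx": 0,"wy": 0,"wz": 0},
    {"grip": 0,"x": -0.065,"y": 0.0,"z": 0.05,"wx": 0,"wy": 0,"wz": 0},
  ],
)

```text
time: 7.65
eef_pos: [0.3958, -0.4454, 0.329]
tool_rot: [-2.446, -1.965, 0.013]
ft_force: [0.4, 0.8, -0.3]
grip_width: 0.0941
```

Run:
```python
from h import *
d=shot('wrist','w6.png');print(arm.sense()['eef_pos'],arm.sense()['time'])
```

```text
[ 0.39647212 -0.44512586  0.33111715] 7.7
```

View pics/w6.png

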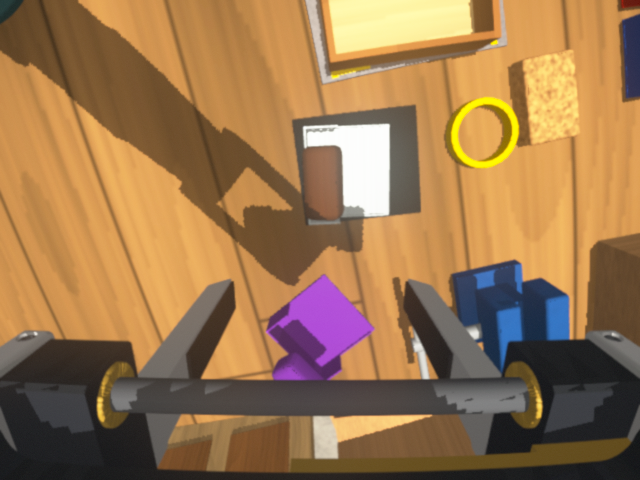

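The silver scoop sits on its black mat, with the grip at (323,182) and the lip at column 389, rows 124–216. The purple look-alike is at (320,330).

Run:
```python
from h import *
im=cv2.imread('pics/w6.png')
cv2.imwrite('pics/c6.png',cv2.resize(im[90:240,270:450],None,fx=4,fy=4,interpolation=cv2.INTER_CUBIC))
d=shot('wrist')
l=onz(d,[(389.5,124),(389.5,216)],.005);print('lip',l.round(4).tolist());v=l[0]-l[1];print(np.linalg.norm(v),'heading',np.arctan2(-v[0],v[1]))
g=onz(d,[(343,182)],.136);print('front top edge of grip',g)
g=onz(d,[(323,182)],.136);print('grip mid top',g)
g=onz(d,[(323,146),(323,220)],.136);print('grip ends',g)
m=onz(d,[(415,105),(420,213),(306,225),(293,119)],.003);print('mat',m.round(4).tolist(),m.mean(0))
print('purple',onz(d,[(300,365)],.119),onz(d,[(325,276)],.01))
```

```text
lip [[0.51, -0.3641, 0.005], [0.489, -0.491, 0.005]]
0.12864043372470543 heading -0.16440446794419106
front top edge of grip [[ 0.42746271 -0.41154346  0.136     ]]
grip mid top [[ 0.40691864 -0.40706963  0.136     ]]
grip ends [[ 0.41469522 -0.37112777  0.136     ]
 [ 0.39827376 -0.4470551   0.136     ]]
mat [[0.5487, -0.3466, 0.003], [0.534, -0.4965, 0.003], [0.3666, -0.4787, 0.003], [0.3826, -0.3297, 0.003]] [ 0.45795016 -0.41286951  0.003     ]
purple [[ 0.32780417 -0.63250295  0.119     ]] [[ 0.37758092 -0.56079484  0.01      ]]
```

View pics/c6.png

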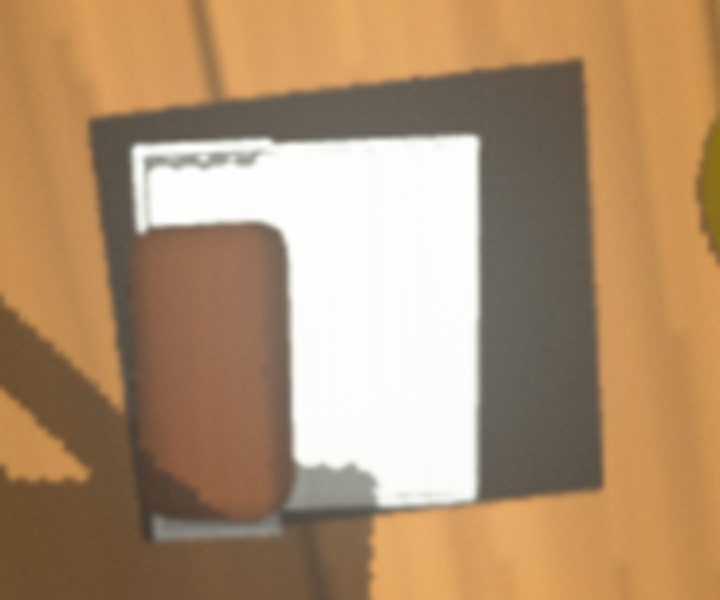

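Run:
```python
from h import *
d=shot('wrist')
def hd(a,b,z,ax):
    p=onz(d,[a,b],z);v=p[1]-p[0];return np.arctan2(v[1],v[0]) if ax=='x' else np.arctan2(-v[0],v[1])
c=lambda x,y:(270+x/4,90+y/4)
print(hd(c(290,480),c(287,240),.136,'y'),hd(c(270,140),c(478,135),.008,'x'),hd(c(378,506),c(477,500),.008,'x'),hd(c(477,500),c(480,137),.005,'y'))
import sys
G=np.array([.410,-.409,.119])
for up in (.09,0): 
    O=ori(-.19,.30); goto(G+O[:,2]*(.019-up),-.19,.30)
```

```text
-0.1853634733751085 -0.18644719383837965 -0.15102429947161777 -0.17161621149935039
xyz [0.0388, -0.016, 0.1461] w [-17.3, 0.7, -1.3] rows>= 2.4
xyz [0.0403, 0.0108, 0.2321] w [-17.3, 0.7, -1.3] rows>= 3.8
```

Emit:
jog_arm(
  plan=[
    {"grip": 0,"x": 0.013,"y": -0.005,"z": 0.04,"wx": -6,"wy": 0,"wz": -0.5},
    {"grip": 0,"x": 0.026,"y": -0.01,"z": 0.08,"wx": -12,"wy": 0.5,"wz": -1},
    {"grip": 0,"x": 0.038,"y": -0.016,"z": 0.12,"wx": -17.3,"wy": 0.7,"wz": -2},
    {"grip": 0,"x": 0.038,"y": -0.016,"z": 0.145,"wx": -17.3,"wy": 0.7,"wz": -2},
    {"grip": 0,"x": 0.038,"y": -0.016,"z": 0.145,"wx": -17.3,"wy": 0.7,"wz": -2},
  ],
)

```text
time: 8.43
eef_pos: [0.389, -0.404, 0.1877]
tool_rot: [2.223, 1.86, 0.279]
ft_force: [-0.6, 0.7, 0.5]
grip_width: 0.0938
```

Run:
```python
from h import *
G=np.array([.410,-.409,.119])
O=ori(-.177,.30); goto(G+O[:,2]*(.019),-.177,.30)
d=shot('wrist','w7.png')
```

```text
xyz [-0.0011, 0.0004, 0.091] w [-0.1, 0.1, 0.0] rows>= 1.5
```

View pics/w7.png

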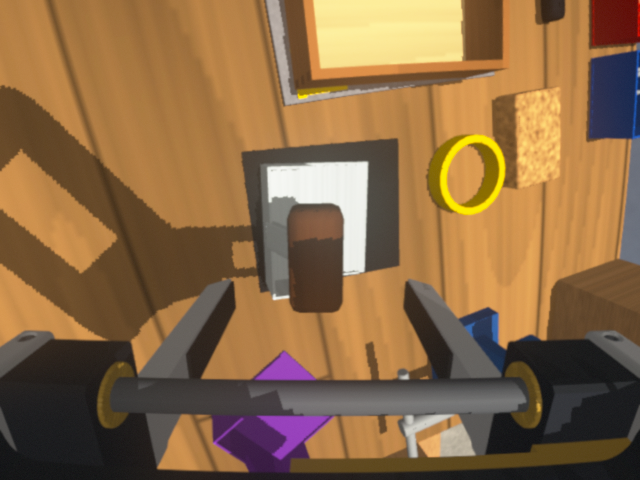

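Emit:
jog_arm(
  plan=[
    {"grip": 0,"x": -0.001,"y": 0,"z": 0.04,"wx": 0,"wy": 0,"wz": 0},
    {"grip": 0,"x": -0.001,"y": 0,"z": 0.08,"wx": 0,"wy": 0,"wz": 0},
    {"grip": 0,"x": -0.001,"y": 0,"z": 0.091,"wx": 0,"wy": 0,"wz": 0},
    {"grip": 0,"x": -0.001,"y": 0,"z": 0.091,"wx": 0,"wy": 0,"wz": 0},
  ],
)

```text
time: 8.98
eef_pos: [0.4173, -0.4122, 0.1047]
tool_rot: [2.217, 1.858, 0.277]
ft_force: [0.6, -0.2, -1.0]
grip_width: 0.0944
```

Emit:
jog_arm(
  plan=[
    {"grip": 255,"x": 0,"y": 0,"z": 0,"wx": 0,"wy": 0,"wz": 0},
    {"grip": 255,"x": 0,"y": 0,"z": 0,"wx": 0,"wy": 0,"wz": 0},
    {"grip": 255,"x": 0,"y": 0,"z": 0,"wx": 0,"wy": 0,"wz": 0},
    {"grip": 255,"x": 0,"y": 0,"z": 0,"wx": 0,"wy": 0,"wz": 0},
    {"grip": 255,"x": 0,"y": 0,"z": 0,"wx": 0,"wy": 0,"wz": 0},
  ],
  grip_force=45,
)

```text
time: 9.6
eef_pos: [0.4169, -0.412, 0.1045]
tool_rot: [2.218, 1.859, 0.277]
ft_force: [-0.2, 0.3, -1.2]
grip_width: 0.0471
```

Run:
```python
from h import *
d=shot('wrist','w8.png');s=arm.sense();print(s['eef_pos'],s['ft_force'],s['grip_width'],R.from_rotvec(s['tool_rot']).as_matrix().round(3))
```

```text
[ 0.4168507  -0.41193949  0.1042582 ] [-0.20435432 -0.49444737 -0.25478391] 0.04337503031776976 [[ 0.175  0.94   0.292]
 [ 0.984 -0.166 -0.057]
 [-0.005  0.297 -0.955]]
```

View pics/w8.png

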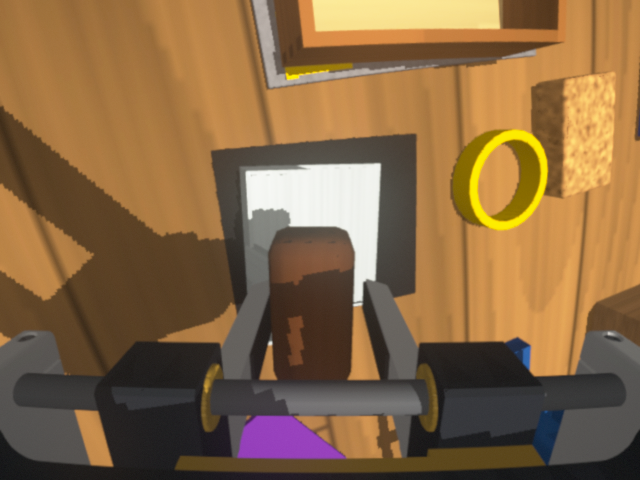

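Emit:
jog_arm(
  plan=[
    {"grip": 255,"x": 0,"y": 0,"z": 0.003,"wx": 0,"wy": 0,"wz": 0},
    {"grip": 255,"x": 0,"y": 0,"z": 0.003,"wx": 0,"wy": 0,"wz": 0},
    {"grip": 255,"x": 0,"y": 0,"z": 0.003,"wx": 0,"wy": 0,"wz": 0},
    {"grip": 255,"x": 0,"y": 0,"z": 0.003,"wx": 0,"wy": 0,"wz": 0},
  ],
)

```text
time: 10.15
eef_pos: [0.4179, -0.4128, 0.1036]
tool_rot: [2.216, 1.858, 0.276]
ft_force: [-3.7, 0.9, 7.9]
grip_width: 0.0397
```

Run:
```python
from h import *
s=arm.sense();print(s['eef_pos'],s['ft_force'],s['grip_width'],R.from_rotvec(s['tool_rot']).as_matrix().round(3))
```

```text
[ 0.41792291 -0.41280464  0.1036185 ] [-3.72926578  0.91267748  7.8651084 ] 0.03971027557289742 [[ 0.175  0.94   0.293]
 [ 0.984 -0.165 -0.059]
 [-0.007  0.299 -0.954]]
```

The scoop is gripped: opening 39.7 mm, which matches its 40 mm grip. Next I'll set up the scoop kinematics and the path into the bin.

```bash
cat >> h.py <<'E'
H=np.array([.585,.326,.075]); BY=-.042; TILT=.40
def binpt(bx,by,bz):
    f=np.array([np.cos(BY),np.sin(BY),0]);l=np.array([-np.sin(BY),np.cos(BY),0]);u=np.array([0,0,1.])
    return H+bx*(np.cos(TILT)*f-np.sin(TILT)*u)+by*l+bz*(np.sin(TILT)*f+np.cos(TILT)*u)
def tcp_of_lip(L,psi,al):
    f=np.array([np.cos(psi),np.sin(psi),0]);u=np.array([0,0,1.])
    xs=np.cos(al)*f+np.sin(al)*u; zs=-np.sin(al)*f+np.cos(al)*u
    return np.array(L)-.0925*xs+.114*zs+.0163*ori(psi,.30+al)[:,2]
def lipnow():
    s=arm.sense();M=R.from_rotvec(s['tool_rot']).as_matrix();y,z=M[:,1],M[:,2]
    xs=np.cos(.3)*y+np.sin(.3)*z; zs=np.sin(.3)*y-np.cos(.3)*z
    L=s['eef_pos']-.0163*z+.0925*xs-.114*zs
    f=np.array([np.cos(BY),np.sin(BY),0]);l=np.array([-np.sin(BY),np.cos(BY),0]);u=np.array([0,0,1.]);d=L-H
    b=[d@(np.cos(TILT)*f-np.sin(TILT)*u),d@l,d@(np.sin(TILT)*f+np.cos(TILT)*u)]
    print('t',round(s['time'],2),'lip',L.round(4).tolist(),'bin(mm)',(1000*np.array(b)).round(1).tolist(),'pitch',np.arcsin(xs[2]).round(3),'head',np.arctan2(xs[1],xs[0]).round(3),'F',s['ft_force'].round(1),'gw',s['grip_width'].round(4)); return L
def golip(L,psi,al): return goto(tcp_of_lip(L,psi,al),psi,.30+al)
E
python3 - <<'E'
from h import *
lipnow()
goto([.41,-.40,.33],-.177,.30)
print(tcp_of_lip(binpt(-.03,0,.15),BY,-.4),tcp_of_lip(binpt(.09,0,-.008),BY,-.4))
E
```

```text
Traceback (most recent call last):
  File "h.py", line 63, in lipnow
    print('t',round(s['time'],2),'lip',L.round(4).tolist(),'bin(mm)',(1000*np.array(b)).round(1).tolist(),'pitch',np.arcsin(xs[2]).round(3),'head',np.arctan2(xs[1],xs[0]).round(3),'F',s['ft_force'].round(1),'gw',s['grip_width'].round(4)); return L
                                                                                                                                                                                                                    ^^^^^^^^^^^^^^^^^^^^^
AttributeError: 'float' object has no attribute 'round'
```

```bash
sed -i "s/s\['grip_width'\].round(4)/round(s['grip_width'],4)/" h.py
python3 - <<'E'
from h import *
lipnow()
goto([.41,-.40,.33],-.177,.30)
print(tcp_of_lip(binpt(-.03,0,.15),BY,-.4),tcp_of_lip(binpt(.09,0,-.008),BY,-.4))
E
```

```text
t 10.15 lip [0.5044, -0.4289, 0.0055] bin(mm) [-17.9, -757.6, -83.0] pitch 0.003 head -0.176 F [-3.7  0.9  7.9] gw 0.0397
xyz [0.0096, 0.058, -0.2191] w [0.2, 0.4, 0.2] rows>= 3.6
[0.57335946 0.32648919 0.34964528] [0.62231547 0.32443183 0.15738744]
```

Emit:
jog_arm(
  plan=[
    {"grip": 255,"x": 0.001,"y": 0.005,"z": -0.02,"wx": 0,"wy": 0,"wz": 0},
    {"grip": 255,"x": 0.003,"y": 0.018,"z": -0.07,"wx": 0,"wy": 0,"wz": 0},
    {"grip": 255,"x": 0.006,"y": 0.032,"z": -0.125,"wx": 0,"wy": 0,"wz": 0},
    {"grip": 255,"x": 0.01,"y": 0.045,"z": -0.18,"wx": 0,"wy": 0,"wz": 0},
    {"grip": 255,"x": 0.01,"y": 0.058,"z": -0.219,"wx": 0,"wy": 0,"wz": 0},
  ],
)

```text
time: 10.78
eef_pos: [0.41, -0.3994, 0.3324]
tool_rot: [2.214, 1.857, 0.275]
ft_force: [0.8, -0.3, -2.3]
grip_width: 0.0395
```

Run:
```python
from h import *
lipnow()
d=shot('side','i9.png');
goto([.44,-.10,.36],-.12,.30)
```

```text
t 10.78 lip [0.4966, -0.4157, 0.2343] bin(mm) [-114.7, -744.8, 124.5] pitch 0.004 head -0.176 F [ 0.8 -0.3 -2.3] gw 0.0395
xyz [0.3009, -0.0154, -0.0321] w [0.7, 1.8, -2.8] rows>= 4.8
```

View pics/i9.png

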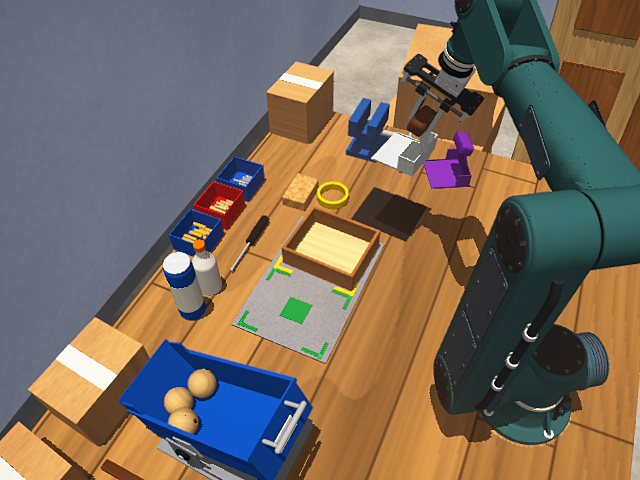

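The scoop is held level and clear of the mat. I'll carry it to the bin.

Emit:
jog_arm(
  plan=[
    {"grip": 255,"x": 0.06,"y": -0.003,"z": -0.006,"wx": 0,"wy": 0,"wz": 0},
    {"grip": 255,"x": 0.12,"y": -0.006,"z": -0.012,"wx": 0,"wy": 0.5,"wz": -1},
    {"grip": 255,"x": 0.18,"y": -0.009,"z": -0.018,"wx": 0,"wy": 1,"wz": -2},
    {"grip": 255,"x": 0.24,"y": -0.012,"z": -0.025,"wx": 0,"wy": 1.5,"wz": -2.5},
    {"grip": 255,"x": 0.3,"y": -0.015,"z": -0.032,"wx": 0.5,"wy": 1.8,"wz": -2.8},
  ],
)

```text
time: 11.45
eef_pos: [0.4396, -0.0991, 0.3579]
tool_rot: [2.173, 1.925, 0.292]
ft_force: [0.5, 0.2, -3.8]
grip_width: 0.0396
```

Run:
```python
from h import *
lipnow()
goto([.50,.20,.38],-.06,.15)
```

```text
t 11.45 lip [0.5267, -0.1096, 0.2595] bin(mm) [-108.7, -437.6, 154.4] pitch 0.0 head -0.121 F [ 0.5  0.2 -3.8] gw 0.0396
xyz [0.3042, 0.0294, -0.0138] w [8.6, 0.7, -3.4] rows>= 4.9
```

Emit:
jog_arm(
  plan=[
    {"grip": 255,"x": 0.06,"y": 0.006,"z": -0.01,"wx": 0,"wy": 0,"wz": -0.6},
    {"grip": 255,"x": 0.12,"y": 0.012,"z": -0.014,"wx": 2,"wy": 0,"wz": -1.2},
    {"grip": 255,"x": 0.18,"y": 0.018,"z": -0.014,"wx": 4,"wy": 0.3,"wz": -2},
    {"grip": 255,"x": 0.24,"y": 0.024,"z": -0.014,"wx": 6,"wy": 0.5,"wz": -2.8},
    {"grip": 255,"x": 0.3,"y": 0.029,"z": -0.014,"wx": 8.6,"wy": 0.7,"wz": -3.4},
  ],
)

```text
time: 12.08
eef_pos: [0.4988, 0.1982, 0.3782]
tool_rot: [2.204, 2.079, 0.151]
ft_force: [0.9, -0.7, -1.6]
grip_width: 0.0397
```

Run:
```python
from h import *
lipnow()
golip(binpt(-.03,0,.16),BY,-.4)
```

```text
t 12.07 lip [0.5704, 0.1938, 0.2675] bin(mm) [-83.3, -132.7, 173.8] pitch -0.153 head -0.059 F [ 0.9 -0.7 -1.6] gw 0.0397
xyz [0.1325, 0.0672, 0.0293] w [14.2, 0.1, -1.0] rows>= 2.4
```

Emit:
jog_arm(
  plan=[
    {"grip": 255,"x": 0.05,"y": 0.02,"z": 0,"wx": 4,"wy": 0,"wz": -0.3},
    {"grip": 255,"x": 0.1,"y": 0.04,"z": 0.01,"wx": 8,"wy": 0,"wz": -0.6},
    {"grip": 255,"x": 0.1325,"y": 0.067,"z": 0.029,"wx": 14.2,"wy": 0.1,"wz": -1},
    {"grip": 255,"x": 0.1325,"y": 0.067,"z": 0.029,"wx": 14.2,"wy": 0.1,"wz": -1},
    {"grip": 255,"x": 0.1325,"y": 0.067,"z": 0.029,"wx": 14.2,"wy": 0.1,"wz": -1},
  ],
)

```text
time: 12.7
eef_pos: [0.5776, 0.3264, 0.355]
tool_rot: [-2.211, -2.122, 0.117]
ft_force: [-1.0, -0.1, -0.9]
grip_width: 0.0398
```

Run:
```python
from h import *
lipnow()
d=shot('scene','s10.png');shot('side','i10.png')
a=cv2.imread('pics/s10.png');b=cv2.imread('pics/i10.png')
A=cv2.resize(a[60:320,400:580],None,fx=2.2,fy=2.2);B=cv2.resize(b[280:480,90:350],None,fx=1.5,fy=1.5)
h=max(A.shape[0],B.shape[0]);c=np.zeros((h,A.shape[1]+B.shape[1],3),np.uint8);c[:A.shape[0],:A.shape[1]]=A;c[:B.shape[0],A.shape[1]:]=B
cv2.imwrite('pics/m10.png',c);print(c.shape)
```

```text
t 12.7 lip [0.6191, 0.3243, 0.2299] bin(mm) [-28.9, -0.3, 156.0] pitch -0.407 head -0.043 F [-1.  -0.1 -0.9] gw 0.0398
(572, 786, 3)
```

View pics/m10.png

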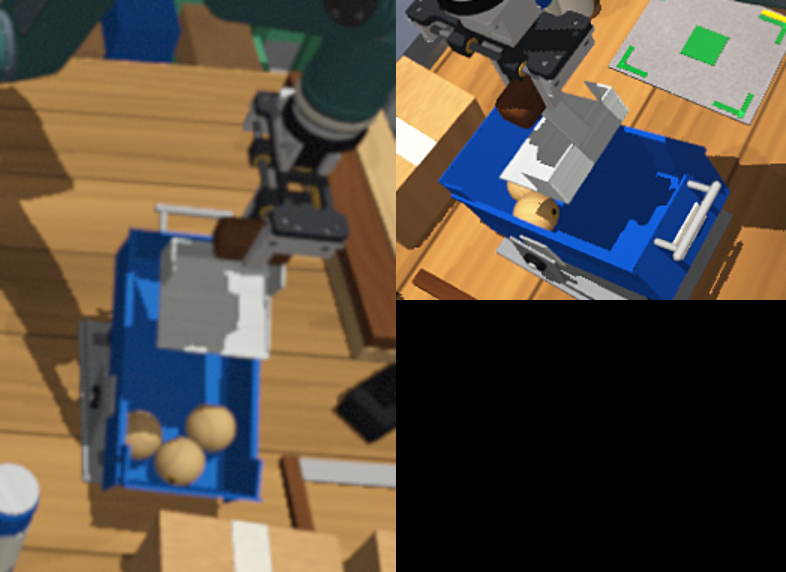

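Run:
```python
from h import *
d=shot('scene');s=shot('side')
L=lipnow()
l=np.array([-np.sin(BY),np.cos(BY),0])
for o in (-.063,0,.063): print(proj(d,L+l*o).round(1),proj(s,L+l*o).round(1))
p=onz(d,[(472.7,219.1),(522.7,222.3)],.23);print(p,p.mean(0))
b=cv2.imread('pics/i10.png');cv2.imwrite('pics/c10.png',cv2.resize(b[320:440,130:260],None,fx=5,fy=5))
```

```text
t 12.9 lip [0.6188, 0.3241, 0.2403] bin(mm) [-33.3, -0.5, 165.5] pitch -0.393 head -0.04 F [ 0.2 -0.3 -1.5] gw 0.0401
[[471.8 213.7]] [[198.8 339.5]]
[[497.1 216.4]] [[178.9 366.9]]
[[522.5 219.2]] [[157.6 396.1]]
[[0.62482512 0.26545247 0.23      ]
 [0.62298736 0.39126222 0.23      ]] [0.62390624 0.32835735 0.23      ]
```

View pics/c10.png

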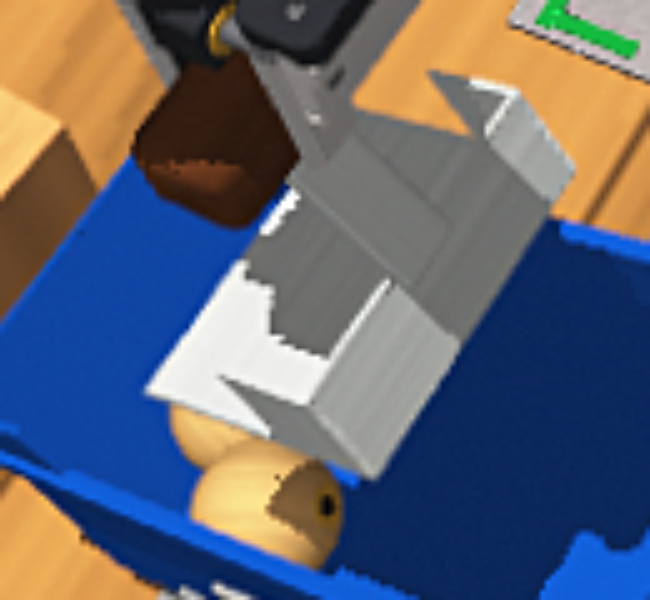

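Run:
```python
from h import *
golip(binpt(-.035,-.002,.01),BY,-.4)
golip(binpt(-.035,-.002,-.006),BY,-.4)
```

```text
xyz [-0.0015, -0.0478, 0.1473] w [0.4, -0.2, 0.1] rows>= 2.5
xyz [-0.0016, -0.0526, 0.1625] w [0.4, -0.2, 0.1] rows>= 2.7
```

Emit:
jog_arm(
  plan=[
    {"grip": 255,"x": 0,"y": -0.016,"z": 0.05,"wx": 0,"wy": 0,"wz": 0},
    {"grip": 255,"x": -0.001,"y": -0.032,"z": 0.1,"wx": 0.4,"wy": 0,"wz": 0},
    {"grip": 255,"x": -0.0015,"y": -0.048,"z": 0.147,"wx": 0.4,"wy": -0.2,"wz": 0},
    {"grip": 255,"x": -0.0015,"y": -0.048,"z": 0.147,"wx": 0.4,"wy": -0.2,"wz": 0},
    {"grip": 255,"x": -0.0015,"y": -0.048,"z": 0.147,"wx": 0.4,"wy": -0.2,"wz": 0},
  ],
)

```text
time: 13.52
eef_pos: [0.5156, 0.3275, 0.2283]
tool_rot: [-2.216, -2.127, 0.093]
ft_force: [0.5, -0.4, -1.2]
grip_width: 0.0396
```

Run:
```python
from h import *
lipnow()
d=shot('wrist','w11.png');shot('side','i11.png');
lipnow()
golip(binpt(-.035,-.002,-.006),BY,-.4)
b=cv2.imread('pics/i11.png');cv2.imwrite('pics/c11.png',cv2.resize(b[320:480,110:330],None,fx=3,fy=3))
```

```text
t 13.53 lip [0.5591, 0.3262, 0.1038] bin(mm) [-35.0, -0.9, 16.5] pitch -0.391 head -0.039 F [ 0.5 -0.4 -1.2] gw 0.0396
t 13.62 lip [0.5607, 0.3268, 0.1048] bin(mm) [-34.0, -0.2, 17.9] pitch -0.389 head -0.039 F [ 0.   0.1 -1.9] gw 0.0398
xyz [-0.0012, -0.007, 0.0219] w [0.6, -0.3, 0.1] rows>= 0.4
```

View pics/w11.png

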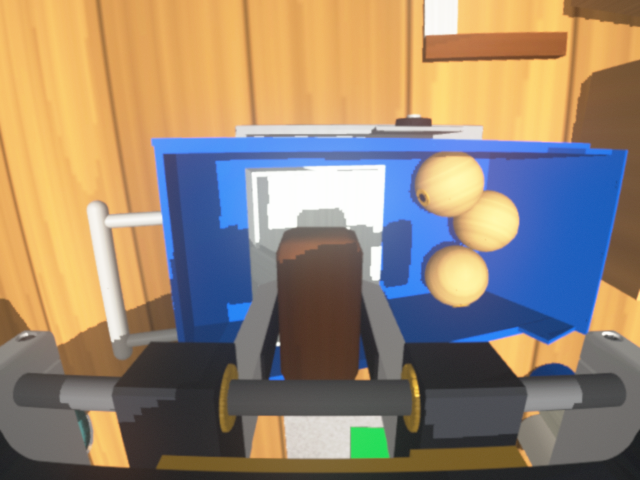

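View pics/c11.png

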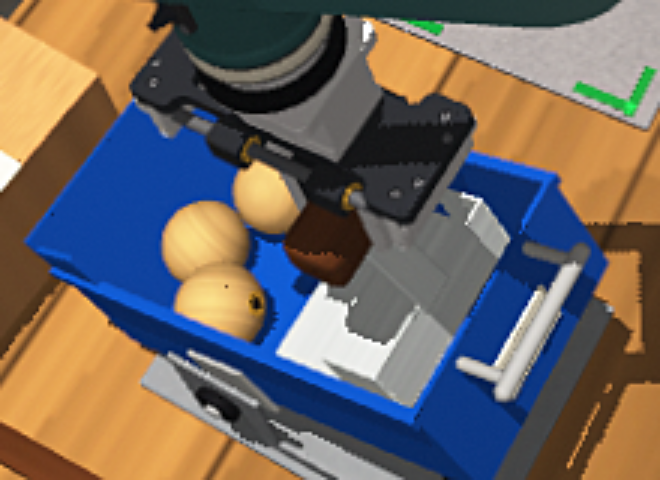

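Run:
```python
from h import *
d=shot('wrist')
L=lipnow();l=np.array([-np.sin(BY),np.cos(BY),0])
p=onz(d,[(384.5,166.5),(381.5,282)],L[2]+.003)-H;print('lip +y corner by',p@l*1000, 'expected', 63+(L-H)@l*1000)
# bin +y wall top inner edge
for t,px in ((.2,(180,152)),(-.0,(400,152))):
    pass
q=binpt(-.2,.075,.079);q2=binpt(-.2,-.075,.079);print(proj(d,[q,q2,binpt(.1,.075,-.011),binpt(.1,-.075,-.011),binpt(-.2,.075,-.011),binpt(.05,.075,.079)]).round(1).tolist())
for b in ((455,184),(486,221),(457,275)):
    # ball centre plane bz=+19
    r=rays(d,[b])[0];n=binpt(0,0,1)-binpt(0,0,0);t=((binpt(0,0,.019)-d['ew'])@n)/(r@n);P=d['ew']+r*t-H
    f=binpt(1,0,0)-binpt(0,0,0);print('ball bin',P@f,P@l)
```

```text
t 13.68 lip [0.5604, 0.3267, 0.1039] bin(mm) [-33.9, -0.4, 17.1] pitch -0.391 head -0.04 F [-0.3  0.1 -1.6] gw 0.0396
lip +y corner by [ 61.94541189 -40.4979391 ] expected 62.644348641951005
[[161.6, 154.7], [190.6, 392.3], [488.9, 150.5], [472.2, 286.3], [174.3, 151.4], [524.4, 153.2]]
ball bin 0.036946886772847624 0.045513313100222295
ball bin 0.07848455823412141 0.008547339095212436
ball bin 0.050747556217071936 -0.044367320670666587
```

Pan lateral position agrees with the model to within 1 mm. The knobs sit in bin coordinates (mm) at about (37,45), (78,8) and (51,−44). I'll lower the pan onto the floor.

Emit:
jog_arm(
  plan=[
    {"grip": 255,"x": 0,"y": -0.004,"z": 0.012,"wx": 0.6,"wy": -0.3,"wz": 0},
    {"grip": 255,"x": 0,"y": -0.007,"z": 0.022,"wx": 0.6,"wy": -0.3,"wz": 0},
    {"grip": 255,"x": 0,"y": -0.008,"z": 0.026,"wx": 0.6,"wy": -0.3,"wz": 0},
    {"grip": 255,"x": 0,"y": -0.008,"z": 0.026,"wx": 0.6,"wy": -0.3,"wz": 0},
  ],
)

```text
time: 14.18
eef_pos: [0.5076, 0.3286, 0.2049]
tool_rot: [-2.214, -2.125, 0.102]
ft_force: [1.6, -0.6, 5.5]
grip_width: 0.0398
```

Run:
```python
from h import *
lipnow()
```

```text
t 14.18 lip [0.5503, 0.327, 0.0802] bin(mm) [-34.0, -0.4, -8.7] pitch -0.397 head -0.041 F [ 1.6 -0.6  5.5] gw 0.0398
```

Floor contact came at bz = −8.7 mm, against −9 expected. I'll slide forward along the floor.

Emit:
jog_arm(
  plan=[
    {"grip": 255,"x": 0,"y": 0.0115,"z": 0.0036,"wx": 0,"wy": 0,"wz": 0},
    {"grip": 255,"x": 0,"y": 0.0229,"z": 0.0071,"wx": 0,"wy": 0,"wz": 0},
    {"grip": 255,"x": 0,"y": 0.0382,"z": 0.0118,"wx": 0,"wy": 0,"wz": 0},
    {"grip": 255,"x": 0,"y": 0.0535,"z": 0.0166,"wx": 0,"wy": 0,"wz": 0},
    {"grip": 255,"x": 0,"y": 0.0669,"z": 0.0207,"wx": 0,"wy": 0,"wz": 0},
  ],
)

```text
time: 14.8
eef_pos: [0.5732, 0.3259, 0.1773]
tool_rot: [-2.214, -2.124, 0.103]
ft_force: [0.5, 0.7, 3.7]
grip_width: 0.0399
```

Run:
```python
from h import *
lipnow();golip(binpt(.086,0,-.008),BY,-.4)
d=shot('wrist','w12.png')
```

```text
t 14.8 lip [0.6158, 0.3243, 0.0526] bin(mm) [37.2, -0.4, -8.6] pitch -0.398 head -0.041 F [0.5 0.7 3.7] gw 0.0399
xyz [0.0006, 0.0471, 0.0138] w [0.1, -0.1, 0.0] rows>= 0.8
```

View pics/w12.png

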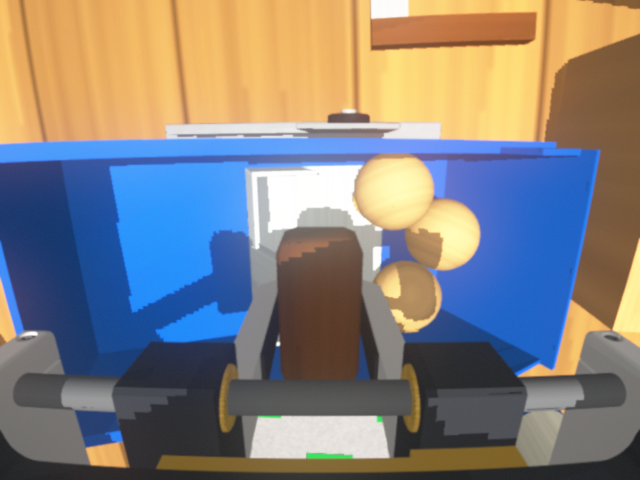

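The lip is going under the first knob. I'll keep going.

Emit:
jog_arm(
  plan=[
    {"grip": 255,"x": 0,"y": 0.0096,"z": 0.003,"wx": 0,"wy": 0,"wz": 0},
    {"grip": 255,"x": 0,"y": 0.0191,"z": 0.006,"wx": 0,"wy": 0,"wz": 0},
    {"grip": 255,"x": 0,"y": 0.0287,"z": 0.009,"wx": 0,"wy": 0,"wz": 0},
    {"grip": 255,"x": 0,"y": 0.0382,"z": 0.012,"wx": 0,"wy": 0,"wz": 0},
    {"grip": 255,"x": 0,"y": 0.0449,"z": 0.014,"wx": 0,"wy": 0,"wz": 0},
  ],
)

```text
time: 15.48
eef_pos: [0.6163, 0.3268, 0.1595]
tool_rot: [-2.207, -2.124, 0.099]
ft_force: [-5.3, 5.4, 6.9]
grip_width: 0.0396
```

Run:
```python
from h import *
lipnow();golip(binpt(.090,0,-.008),BY,-.4)
d=shot('wrist','w13.png')
```

```text
t 15.47 lip [0.6587, 0.326, 0.0347] bin(mm) [83.5, 3.1, -8.4] pitch -0.4 head -0.036 F [-5.3  5.4  6.9] gw 0.0396
xyz [-0.0021, 0.0063, 0.0015] w [-0.0, -0.4, 0.2] rows>= 0.1
```

View pics/w13.png

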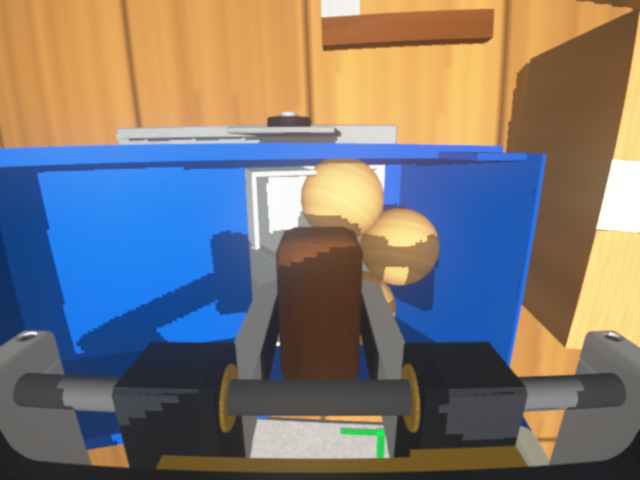

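Emit:
jog_arm(
  plan=[
    {"grip": 255,"x": -0.001,"y": 0.004,"z": 0.002,"wx": 0,"wy": 0,"wz": 0},
    {"grip": 255,"x": -0.001,"y": 0.0075,"z": 0.003,"wx": 0,"wy": 0,"wz": 0},
    {"grip": 255,"x": -0.001,"y": 0.0075,"z": 0.003,"wx": 0,"wy": 0,"wz": 0},
  ],
)

```text
time: 15.9
eef_pos: [0.6237, 0.3279, 0.1564]
tool_rot: [-2.203, -2.126, 0.094]
ft_force: [-4.3, 2.9, 7.0]
grip_width: 0.0397
```

Run:
```python
from h import *
lipnow()
for th,bx,bz in ((.1,92,3),(.2,94,15),(.3,97,28),(.4,100,40),(.5,102,51),(.6,103.5,62),(.7,104,72)):
    golip(binpt(bx/1e3,0,bz/1e3),BY,th-.4)
```

```text
t 15.9 lip [0.6662, 0.3277, 0.0317] bin(mm) [91.6, 5.1, -8.3] pitch -0.399 head -0.032 F [-4.3  2.9  7. ] gw 0.0397
xyz [-0.0034, -0.0079, -0.0047] w [-5.7, -0.6, 0.4] rows>= 0.5
xyz [-0.0033, -0.0134, -0.0084] w [-11.4, -0.6, 0.3] rows>= 1.1
xyz [-0.0033, -0.017, -0.0117] w [-17.1, -0.6, 0.3] rows>= 1.6
xyz [-0.0033, -0.02, -0.013] w [-22.9, -0.6, 0.3] rows>= 2.1
xyz [-0.0032, -0.0232, -0.0128] w [-28.6, -0.7, 0.2] rows>= 2.7
xyz [-0.0032, -0.0259, -0.0119] w [-34.3, -0.7, 0.2] rows>= 3.2
xyz [-0.0032, -0.0287, -0.0098] w [-40.1, -0.7, 0.2] rows>= 3.7
```

Emit:
jog_arm(
  plan=[
    {"grip": 255,"x": -0.003,"y": -0.0075,"z": -0.0045,"wx": -5.7,"wy": -0.6,"wz": 0.4},
    {"grip": 255,"x": -0.003,"y": -0.013,"z": -0.008,"wx": -11.4,"wy": -0.6,"wz": 0.3},
    {"grip": 255,"x": -0.003,"y": -0.017,"z": -0.0115,"wx": -17.1,"wy": -0.6,"wz": 0.3},
    {"grip": 255,"x": -0.003,"y": -0.02,"z": -0.013,"wx": -22.9,"wy": -0.6,"wz": 0.3},
    {"grip": 255,"x": -0.003,"y": -0.023,"z": -0.013,"wx": -28.6,"wy": -0.7,"wz": 0.2},
  ],
)

```text
time: 16.52
eef_pos: [0.6005, 0.3248, 0.1678]
tool_rot: [2.038, 1.957, 0.391]
ft_force: [0.0, -0.1, -5.3]
grip_width: 0.04
```

Run:
```python
from h import *
lipnow()
d=shot('wrist','w14.png')
lipnow()
for th,bx,bz in ((.6,103.5,62),(.7,104,72)):
    golip(binpt(bx/1e3,0,bz/1e3),BY,th-.4)
```

```text
t 16.52 lip [0.6973, 0.3204, 0.0784] bin(mm) [102.2, -0.9, 47.0] pitch 0.098 head -0.041 F [ 0.  -0.1 -5.3] gw 0.04
t 16.57 lip [0.6958, 0.3207, 0.0782] bin(mm) [100.9, -0.6, 46.2] pitch 0.1 head -0.039 F [-0.6  0.7 -3.4] gw 0.0399
xyz [0.0004, 0.0015, -0.0031] w [-5.7, 0.2, 0.3] rows>= 0.5
xyz [0.0005, -0.002, -0.0025] w [-11.4, 0.2, 0.3] rows>= 1.1
```

View pics/w14.png

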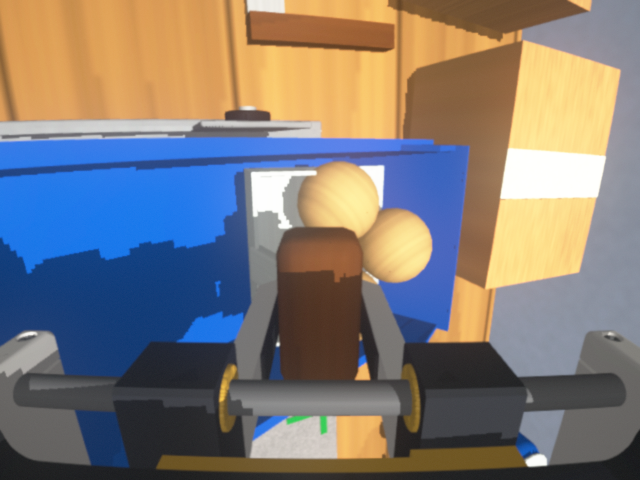

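Emit:
jog_arm(
  plan=[
    {"grip": 255,"x": 0.0005,"y": 0.0015,"z": -0.003,"wx": -5.7,"wy": 0.2,"wz": 0.3},
    {"grip": 255,"x": 0.0005,"y": -0.002,"z": -0.0025,"wx": -11.4,"wy": 0.2,"wz": 0.3},
    {"grip": 255,"x": 0.0005,"y": -0.002,"z": -0.0025,"wx": -11.4,"wy": 0.2,"wz": 0.3},
    {"grip": 255,"x": 0.0005,"y": -0.002,"z": -0.0025,"wx": -11.4,"wy": 0.2,"wz": 0.3},
  ],
)

```text
time: 17.08
eef_pos: [0.5958, 0.3253, 0.1674]
tool_rot: [1.918, 1.837, 0.563]
ft_force: [0.0, -0.6, -4.5]
grip_width: 0.0395
```

```bash
cat >> h.py <<'E'
def mont(tag,scr=(400,60,580,320),sir=(90,280,350,480)):
    d=shot('scene');s=shot('side');w=shot('wrist')
    f=lambda im,r:cv2.resize(im['img'][r[1]:r[3],r[0]:r[2],::-1],(400,int(400*(r[3]-r[1])/(r[2]-r[0]))),interpolation=cv2.INTER_CUBIC)
    A=f(d,scr);B=f(s,sir);C=f(w,(0,0,640,480))
    c=np.zeros((600,800,3),np.uint8);A=A[:600];c[:A.shape[0],:400]=A;B=B[:300];c[:B.shape[0],400:]=B;c[300:600,400:]=C[:300]
    cv2.imwrite('pics/'+tag,c);return d,s,w
E
python3 - <<'E'
from h import *
lipnow()
mont('m15.png')
E
```

```text
t 17.07 lip [0.7083, 0.3205, 0.0987] bin(mm) [104.4, -0.4, 69.9] pitch 0.295 head -0.043 F [ 0.  -0.6 -4.5] gw 0.0395
```

View pics/m15.png

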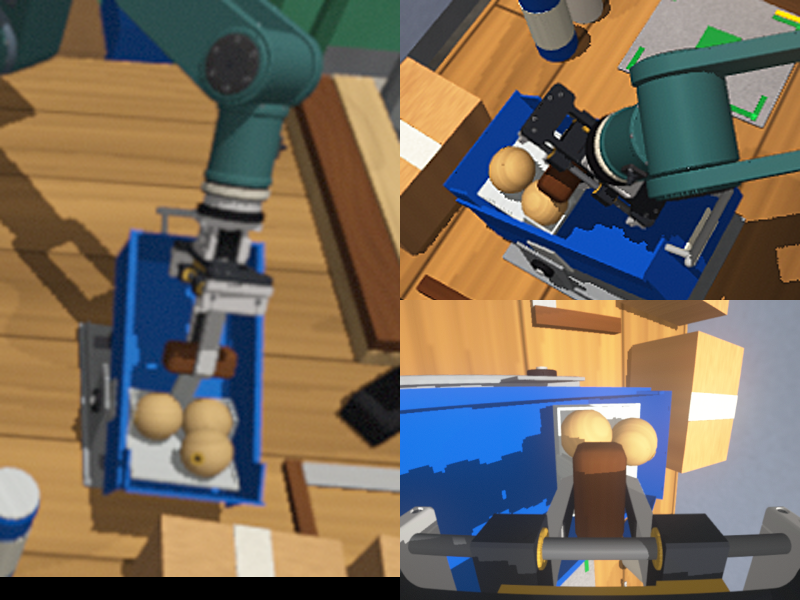

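All three knobs sit on the pan, nose-up 0.295 rad. I'll lift slowly.

Emit:
jog_arm(
  plan=[
    {"grip": 255,"x": 0,"y": 0.0045,"z": -0.0066,"wx": 0,"wy": 0,"wz": 0},
    {"grip": 255,"x": 0,"y": 0.0125,"z": -0.0185,"wx": 0,"wy": 0,"wz": 0},
    {"grip": 255,"x": 0,"y": 0.025,"z": -0.037,"wx": 0,"wy": 0,"wz": 0},
    {"grip": 255,"x": 0,"y": 0.039,"z": -0.058,"wx": 0,"wy": 0,"wz": 0},
    {"grip": 255,"x": 0,"y": 0.053,"z": -0.079,"wx": 0,"wy": 0,"wz": 0},
  ],
)

```text
time: 17.85
eef_pos: [0.5964, 0.3254, 0.2667]
tool_rot: [1.917, 1.834, 0.569]
ft_force: [-0.2, 0.9, -5.3]
grip_width: 0.0397
```

Emit:
jog_arm(
  plan=[
    {"grip": 255,"x": 0,"y": 0.015,"z": -0.022,"wx": 0,"wy": 0,"wz": 0},
    {"grip": 255,"x": 0,"y": 0.03,"z": -0.044,"wx": 0,"wy": 0,"wz": 0},
    {"grip": 255,"x": 0,"y": 0.039,"z": -0.058,"wx": 0,"wy": 0,"wz": 0},
    {"grip": 255,"x": 0,"y": 0.044,"z": -0.065,"wx": 0,"wy": 0,"wz": 0},
    {"grip": 255,"x": 0,"y": 0.044,"z": -0.065,"wx": 0,"wy": 0,"wz": 0},
  ],
)

```text
time: 18.48
eef_pos: [0.5961, 0.3253, 0.3456]
tool_rot: [1.917, 1.834, 0.57]
ft_force: [0.1, -0.2, -4.8]
grip_width: 0.04
```

Run:
```python
from h import *
lipnow()
d,s,w=mont('m16.png',(380,0,600,300),(60,140,380,380))
```

```text
t 18.48 lip [0.7088, 0.3206, 0.2775] bin(mm) [35.3, -0.2, 234.8] pitch 0.3 head -0.044 F [ 0.1 -0.2 -4.8] gw 0.04
```

View pics/m16.png

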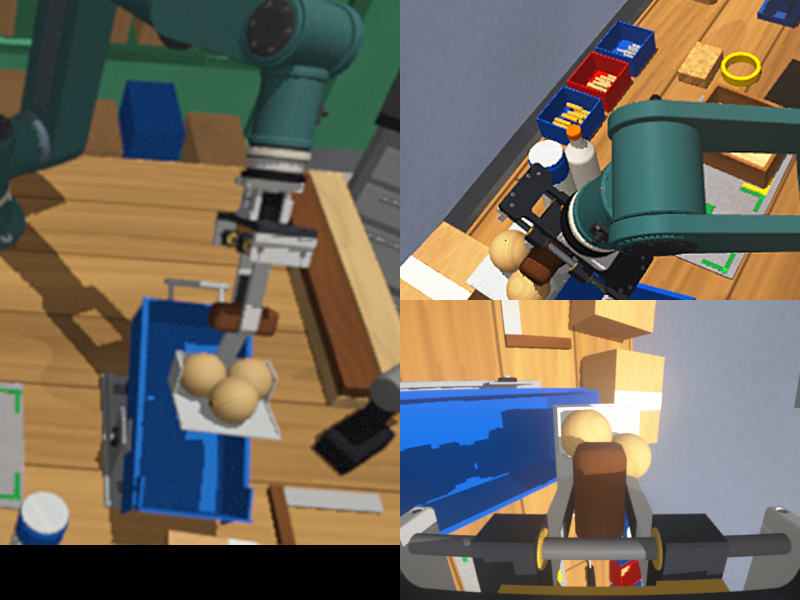

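All three knobs are nested on the pan (two behind, one in front) and the bin is empty. I'll check that the tray hasn't moved.

Run:
```python
from h import *
d=shot('scene','s17.png')
cv2.imwrite('pics/c17.png',cv2.resize(d['img'][130:310,190:410,::-1],None,fx=3.5,fy=3.3,interpolation=cv2.INTER_CUBIC))
```

```text
(no output)
```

View pics/c17.png

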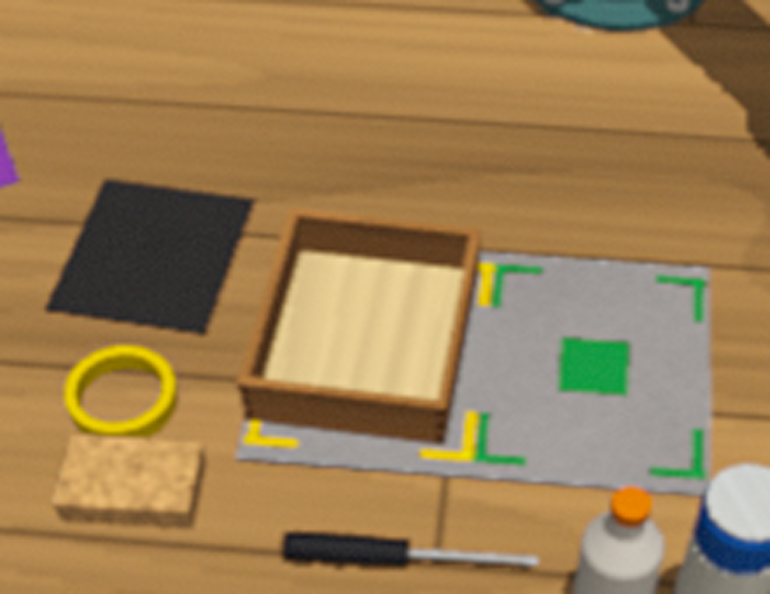

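Run:
```python
from h import *
d=shot('scene')
c=lambda x,y:(190+x/3.5,130+y/3.3)
P=lambda n,l,z:(print(n,(onz(d,[c(*q) for q in l],z)[:,:2]*1000).round(0).tolist()))
P('yellow outer FL, FR, RR',[(247,445),(476,460),(495,264)],.006)
P('green outer FL,FR,RR,RL',[(480,461),(703,474),(705,280),(497,268)],.006)
P('green square',[(560,390),(628,394),(629,340),(563,338)],.006)
P('tray bottom FL FR',[(250,418),(445,441)],.006)
P('tray top outer FL FR RR RL',[(240,380),(448,406),(478,234),(294,215)],.066)
P('board FL FR RR',[(238,460),(703,494),(710,267)],.006)
P('mat',[(47,311),(204,333),(253,199),(105,180)],.003)
```

```text
yellow outer FL, FR, RR [[672.0, -284.0], [669.0, -95.0], [451.0, -95.0]]
green outer FL,FR,RR,RL [[670.0, -91.0], [667.0, 91.0], [452.0, 94.0], [455.0, -93.0]]
green square [[590.0, -30.0], [589.0, 28.0], [529.0, 27.0], [532.0, -30.0]]
tray bottom FL FR [[644.0, -287.0], [652.0, -122.0]]
tray top outer FL FR RR RL [[644.0, -288.0], [654.0, -119.0], [465.0, -111.0], [457.0, -273.0]]
board FL FR RR [[687.0, -289.0], [686.0, 91.0], [436.0, 99.0]]
mat [[541.0, -487.0], [553.0, -343.0], [387.0, -327.0], [374.0, -472.0]]
```

The tray hasn't moved: centre about (0.555, −0.198), yaw about −0.055, standing on yellow. The green centre is about (0.561, 0.000). I'll carry the load over smoothly.

Emit:
jog_arm(
  plan=[
    {"grip": 255,"x": -0.008,"y": -0.0016,"z": -0.0011,"wx": 0,"wy": 0,"wz": 0},
    {"grip": 255,"x": -0.022,"y": -0.0045,"z": -0.003,"wx": 0,"wy": 0,"wz": 0},
    {"grip": 255,"x": -0.044,"y": -0.009,"z": -0.006,"wx": 0,"wy": 0,"wz": 0},
    {"grip": 255,"x": -0.07,"y": -0.0145,"z": -0.01,"wx": 0,"wy": 0,"wz": 0},
    {"grip": 255,"x": -0.1,"y": -0.0205,"z": -0.014,"wx": 0,"wy": 0,"wz": 0},
  ],
)

```text
time: 19.35
eef_pos: [0.5659, 0.2246, 0.3435]
tool_rot: [1.917, 1.835, 0.565]
ft_force: [-0.4, -0.6, -5.3]
grip_width: 0.0397
```

Emit:
jog_arm(
  plan=[
    {"grip": 255,"x": -0.03,"y": -0.0062,"z": -0.0042,"wx": 0,"wy": 0,"wz": 0},
    {"grip": 255,"x": -0.06,"y": -0.0124,"z": -0.0084,"wx": 0,"wy": 0,"wz": 0},
    {"grip": 255,"x": -0.09,"y": -0.0186,"z": -0.0126,"wx": 0,"wy": 0,"wz": 0},
    {"grip": 255,"x": -0.12,"y": -0.0248,"z": -0.0168,"wx": 0,"wy": 0,"wz": 0},
    {"grip": 255,"x": -0.15,"y": -0.031,"z": -0.021,"wx": 0,"wy": 0,"wz": 0},
  ],
)

```text
time: 19.98
eef_pos: [0.5206, 0.0743, 0.3436]
tool_rot: [1.916, 1.833, 0.564]
ft_force: [0.0, 0.2, -5.0]
grip_width: 0.0398
```

Run:
```python
from h import *
lipnow()
T=np.array([.555,-.198]);f=np.array([np.cos(-.055),np.sin(-.055)])
golip(np.r_[T+.025*f,.265],-.055,.3)
```

```text
t 19.98 lip [0.6333, 0.0692, 0.2753] bin(mm) [-23.7, -254.6, 207.5] pitch 0.299 head -0.044 F [ 0.   0.2 -5. ] gw 0.0398
xyz [-0.2696, -0.0404, -0.0142] w [-0.1, -0.2, 0.5] rows>= 4.4
```

Emit:
jog_arm(
  plan=[
    {"grip": 255,"x": -0.03,"y": -0.0045,"z": -0.0016,"wx": 0,"wy": 0,"wz": 0},
    {"grip": 255,"x": -0.06,"y": -0.009,"z": -0.0032,"wx": 0,"wy": 0,"wz": 0},
    {"grip": 255,"x": -0.09,"y": -0.0135,"z": -0.0048,"wx": 0,"wy": 0,"wz": 0},
    {"grip": 255,"x": -0.12,"y": -0.018,"z": -0.0064,"wx": 0,"wy": 0,"wz": 0.5},
    {"grip": 255,"x": -0.15,"y": -0.0225,"z": -0.008,"wx": 0,"wy": 0,"wz": 0.5},
  ],
)

```text
time: 20.6
eef_pos: [0.4892, -0.0765, 0.3379]
tool_rot: [1.924, 1.824, 0.563]
ft_force: [-0.9, -0.9, -5.0]
grip_width: 0.0397
```

Emit:
jog_arm(
  plan=[
    {"grip": 255,"x": -0.03,"y": -0.0045,"z": -0.0016,"wx": 0,"wy": 0,"wz": 0},
    {"grip": 255,"x": -0.06,"y": -0.009,"z": -0.0032,"wx": 0,"wy": 0,"wz": 0},
    {"grip": 255,"x": -0.085,"y": -0.0128,"z": -0.0045,"wx": 0,"wy": 0,"wz": 0},
    {"grip": 255,"x": -0.103,"y": -0.0155,"z": -0.0055,"wx": 0,"wy": 0,"wz": 0},
    {"grip": 255,"x": -0.115,"y": -0.0172,"z": -0.006,"wx": 0,"wy": 0,"wz": 0},
  ],
)

```text
time: 21.22
eef_pos: [0.464, -0.1921, 0.3331]
tool_rot: [1.925, 1.822, 0.558]
ft_force: [1.0, 0.8, -5.2]
grip_width: 0.0396
```

Run:
```python
from h import *
lipnow()
mont('m18.png',(180,50,400,320),(230,100,490,320))
T=np.array([.555,-.198]);f=np.array([np.cos(-.055),np.sin(-.055)])
golip(np.r_[T+.025*f,.15],-.055,.3)
```

```text
t 21.23 lip [0.5765, -0.1986, 0.2647] bin(mm) [-61.4, -524.5, 180.0] pitch 0.298 head -0.055 F [ 1.   0.8 -5.2] gw 0.0396
xyz [-0.002, -0.0627, 0.0964] w [-0.1, 0.0, 0.0] rows>= 1.8
```

View pics/m18.png

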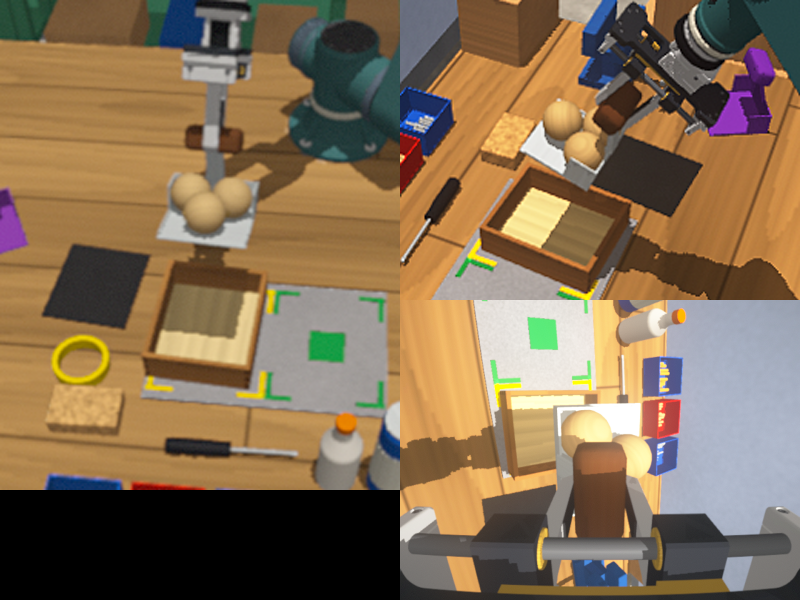

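The load sits over the tray with all three knobs aboard. I'll descend.

Emit:
jog_arm(
  plan=[
    {"grip": 255,"x": -0.001,"y": -0.005,"z": 0.008,"wx": 0,"wy": 0,"wz": 0},
    {"grip": 255,"x": -0.002,"y": -0.016,"z": 0.025,"wx": 0,"wy": 0,"wz": 0},
    {"grip": 255,"x": -0.002,"y": -0.032,"z": 0.049,"wx": 0,"wy": 0,"wz": 0},
    {"grip": 255,"x": -0.002,"y": -0.047,"z": 0.072,"wx": 0,"wy": 0,"wz": 0},
    {"grip": 255,"x": -0.002,"y": -0.058,"z": 0.089,"wx": 0,"wy": 0,"wz": 0},
  ],
)

```text
time: 22.0
eef_pos: [0.4664, -0.1918, 0.2242]
tool_rot: [1.926, 1.826, 0.561]
ft_force: [0.5, 0.9, -5.7]
grip_width: 0.0396
```

Run:
```python
from h import *
lipnow()
d,s,w=mont('m19.png',(220,100,360,300),(230,140,430,320))
T=np.array([.555,-.198]);f=np.array([np.cos(-.055),np.sin(-.055)])
golip(np.r_[T+.025*f,.09],-.055,.3)
golip(np.r_[T+.025*f,.053],-.055,.3)
```

```text
t 22.0 lip [0.5788, -0.1978, 0.1556] bin(mm) [-16.8, -523.6, 80.4] pitch 0.296 head -0.053 F [ 0.5  0.9 -5.7] gw 0.0396
xyz [-0.0014, -0.0365, 0.0557] w [-0.3, -0.1, 0.0] rows>= 1.1
xyz [-0.0015, -0.0573, 0.0863] w [-0.3, -0.1, 0.0] rows>= 1.7
```

View pics/m19.png

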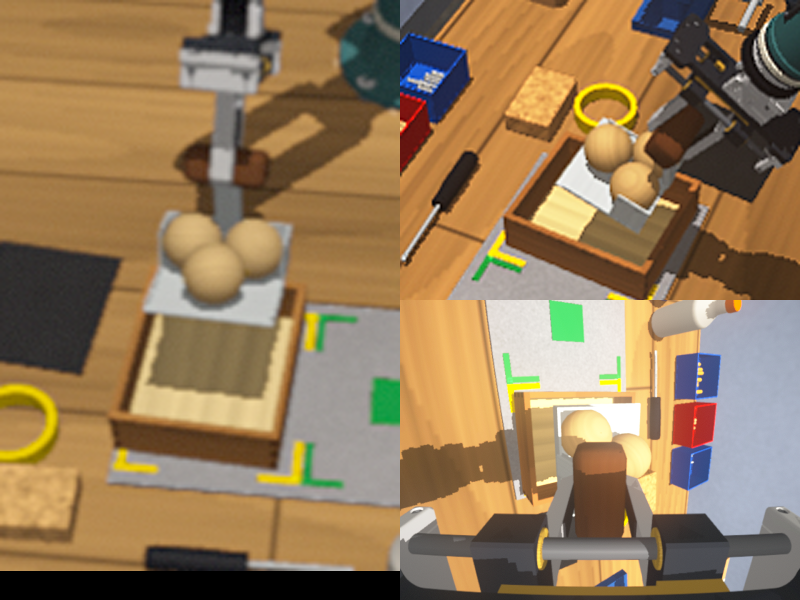

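Emit:
jog_arm(
  plan=[
    {"grip": 255,"x": -0.001,"y": -0.009,"z": 0.014,"wx": 0,"wy": 0,"wz": 0},
    {"grip": 255,"x": -0.0015,"y": -0.022,"z": 0.034,"wx": 0,"wy": 0,"wz": 0},
    {"grip": 255,"x": -0.0015,"y": -0.036,"z": 0.055,"wx": 0,"wy": 0,"wz": 0},
    {"grip": 255,"x": -0.0015,"y": -0.044,"z": 0.067,"wx": 0,"wy": 0,"wz": 0},
    {"grip": 255,"x": -0.0015,"y": -0.048,"z": 0.073,"wx": 0,"wy": 0,"wz": 0},
  ],
)

```text
time: 22.78
eef_pos: [0.4674, -0.1932, 0.1366]
tool_rot: [1.928, 1.826, 0.561]
ft_force: [-0.2, 0.6, -3.7]
grip_width: 0.0394
```

Run:
```python
from h import *
lipnow()
d,s,w=mont('m20.png',(220,120,360,300),(230,140,430,320))
T=np.array([.555,-.198]);f=np.array([np.cos(-.055),np.sin(-.055)])
for x,z,a in ((.028,.053,.3),(.028,.044,.2),(.028,.037,.1),(.028,.034,0),(.028,.032,-.1),(.028,.032,-.15)):
  golip(np.r_[T+x*f,z],-.055,a)
```

```text
t 22.77 lip [0.5798, -0.1991, 0.0679] bin(mm) [18.3, -524.8, -0.0] pitch 0.295 head -0.054 F [-0.2  0.6 -3.7] gw 0.0394
xyz [0.0003, -0.0074, 0.0153] w [-0.2, -0.1, 0.0] rows>= 0.3
xyz [0.0003, -0.0002, 0.0178] w [5.5, -0.1, 0.0] rows>= 0.5
xyz [0.0002, 0.0085, 0.0199] w [11.2, -0.1, 0.0] rows>= 1.0
xyz [0.0002, 0.0198, 0.02] w [17.0, -0.1, 0.0] rows>= 1.6
xyz [0.0002, 0.0318, 0.0206] w [22.7, -0.1, 0.0] rows>= 2.1
xyz [0.0002, 0.0384, 0.0206] w [25.6, -0.1, 0.1] rows>= 2.4
```

View pics/m20.png

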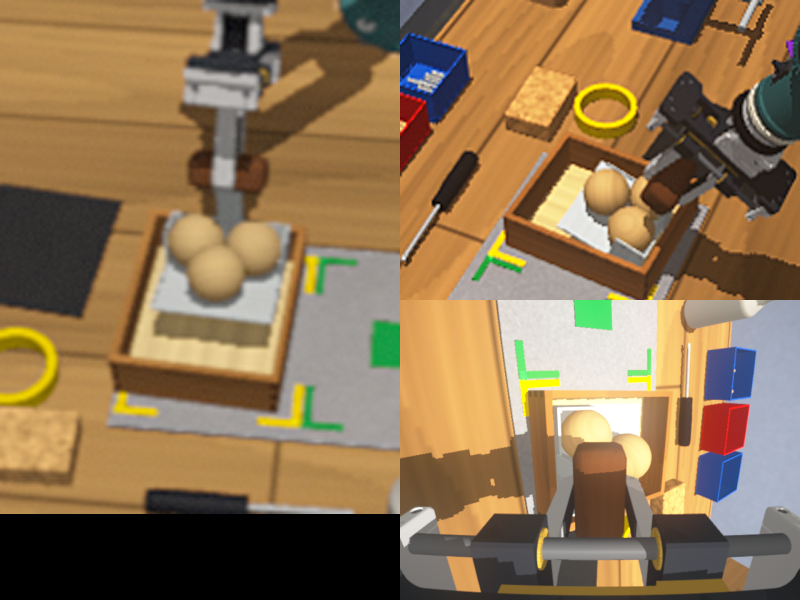

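The pan is inside the tray without touching. I'll pitch it gently.

Emit:
jog_arm(
  plan=[
    {"grip": 255,"x": 0,"y": -0.001,"z": 0.017,"wx": 5.5,"wy": 0,"wz": 0},
    {"grip": 255,"x": 0,"y": 0.008,"z": 0.019,"wx": 11.2,"wy": 0,"wz": 0},
    {"grip": 255,"x": 0,"y": 0.0195,"z": 0.02,"wx": 17,"wy": 0,"wz": 0},
    {"grip": 255,"x": 0,"y": 0.026,"z": 0.0205,"wx": 20,"wy": 0,"wz": 0},
    {"grip": 255,"x": 0,"y": 0.032,"z": 0.0206,"wx": 22.7,"wy": 0,"wz": 0},
  ],
)

```text
time: 23.55
eef_pos: [0.508, -0.1958, 0.1409]
tool_rot: [2.168, 2.055, 0.209]
ft_force: [0.7, 1.0, -4.7]
grip_width: 0.0402
```

Run:
```python
from h import *
lipnow()
d,s,w=mont('m21.png',(220,120,360,300),(230,140,430,320))
lipnow()
T=np.array([.555,-.198]);f=np.array([np.cos(-.055),np.sin(-.055)])
for x,z,a in ((.028,.034,-.15),(.02,.034,-.22),(.0,.036,-.3),(-.02,.042,-.4),(-.04,.055,-.45)):
  golip(np.r_[T+x*f,z],-.055,a)
```

```text
t 23.55 lip [0.5856, -0.1999, 0.0344] bin(mm) [36.7, -525.4, -28.6] pitch -0.097 head -0.053 F [ 0.7  1.  -4.7] gw 0.0402
t 23.7 lip [0.5854, -0.2, 0.034] bin(mm) [36.7, -525.5, -29.0] pitch -0.096 head -0.053 F [ 0.9 -0.5 -4.9] gw 0.0401
xyz [0.0004, 0.0041, -0.0033] w [3.1, -0.0, 0.1] rows>= 0.3
xyz [0.0004, 0.005, -0.008] w [7.1, -0.0, 0.1] rows>= 0.7
xyz [0.0005, -0.004, -0.0167] w [11.7, -0.0, 0.1] rows>= 1.1
xyz [0.0005, -0.0094, -0.0289] w [17.4, -0.0, 0.1] rows>= 1.6
xyz [0.0005, -0.0198, -0.0463] w [20.3, -0.0, 0.1] rows>= 1.9
```

View pics/m21.png

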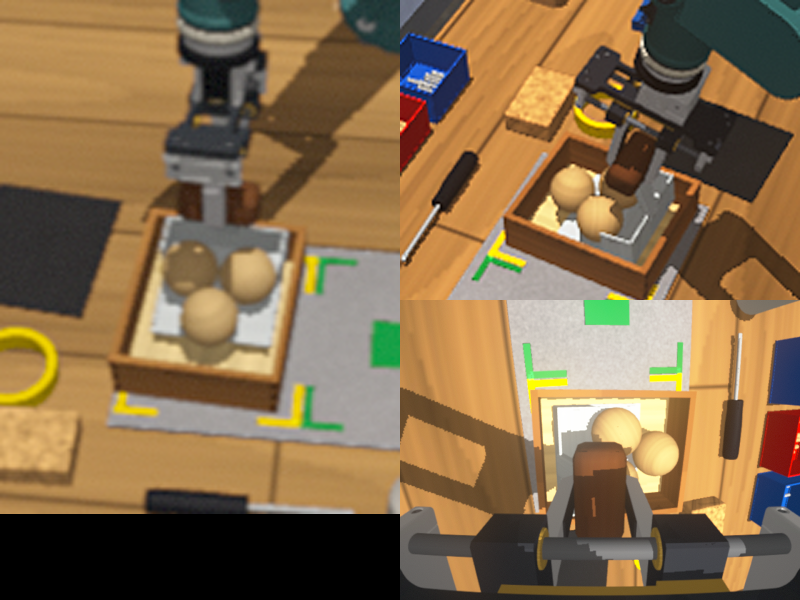

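The knobs are starting to roll forward. I'll go a little further and wait.

Emit:
jog_arm(
  plan=[
    {"grip": 255,"x": 0,"y": 0.003,"z": -0.002,"wx": 1.5,"wy": 0,"wz": 0},
    {"grip": 255,"x": 0,"y": 0.004,"z": -0.0033,"wx": 3,"wy": 0,"wz": 0},
    {"grip": 255,"x": 0,"y": 0.004,"z": -0.0033,"wx": 3,"wy": 0,"wz": 0},
    {"grip": 255,"x": 0,"y": 0.004,"z": -0.0033,"wx": 3,"wy": 0,"wz": 0},
    {"grip": 255,"x": 0,"y": 0.004,"z": -0.0033,"wx": 3,"wy": 0,"wz": 0},
  ],
)

```text
time: 24.32
eef_pos: [0.5112, -0.1961, 0.1447]
tool_rot: [2.196, 2.083, 0.159]
ft_force: [-1.3, -0.0, -2.9]
grip_width: 0.0398
```

Run:
```python
from h import *
lipnow()
d,s,w=mont('m22.png',(220,120,360,300),(230,140,430,320))
T=np.array([.555,-.198]);f=np.array([np.cos(-.055),np.sin(-.055)])
for x,z,a in ((.02,.035,-.22),(.0,.038,-.3),(-.02,.044,-.4),(-.04,.057,-.45)):
  golip(np.r_[T+x*f,z],-.055,a)
```

```text
t 24.32 lip [0.5834, -0.1999, 0.0345] bin(mm) [34.6, -525.5, -29.3] pitch -0.147 head -0.053 F [-1.3 -0.  -2.9] gw 0.0398
xyz [0.0004, 0.0007, -0.0055] w [4.1, -0.0, 0.1] rows>= 0.4
xyz [0.0005, -0.0086, -0.0148] w [8.7, -0.0, 0.1] rows>= 0.8
xyz [0.0005, -0.0146, -0.0267] w [14.5, -0.0, 0.1] rows>= 1.4
xyz [0.0005, -0.0259, -0.0436] w [17.3, -0.0, 0.1] rows>= 1.6
```

View pics/m22.png

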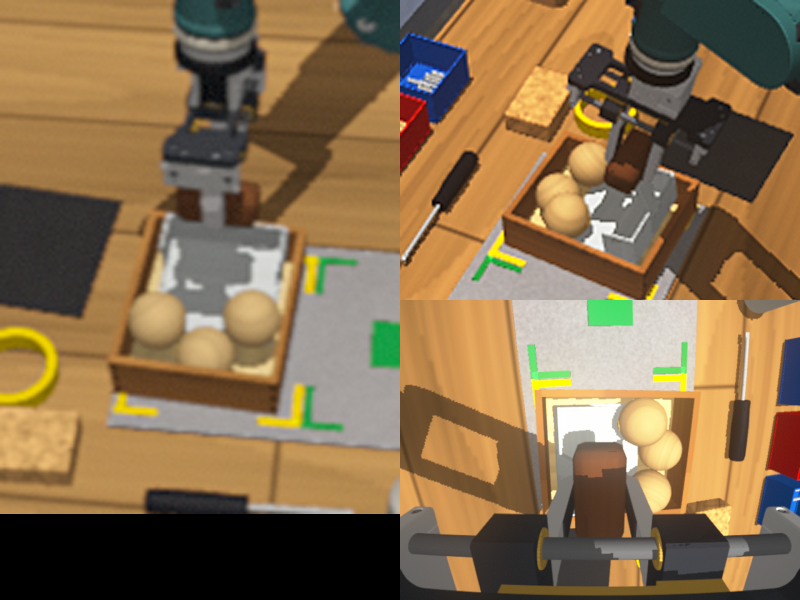

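The knobs rolled gently to the tray's far end. I'll withdraw the pan backward and up.

Emit:
jog_arm(
  plan=[
    {"grip": 255,"x": 0,"y": 0.0007,"z": -0.0055,"wx": 4.1,"wy": 0,"wz": 0},
    {"grip": 255,"x": 0,"y": -0.004,"z": -0.01,"wx": 6.4,"wy": 0,"wz": 0},
    {"grip": 255,"x": 0,"y": -0.0086,"z": -0.0148,"wx": 8.7,"wy": 0,"wz": 0},
    {"grip": 255,"x": 0,"y": -0.0146,"z": -0.0267,"wx": 14.5,"wy": 0,"wz": 0},
    {"grip": 255,"x": 0,"y": -0.0259,"z": -0.0436,"wx": 17.3,"wy": 0,"wz": 0},
  ],
)

```text
time: 25.1
eef_pos: [0.4798, -0.1943, 0.1838]
tool_rot: [-2.197, -2.084, 0.156]
ft_force: [0.2, 0.1, -2.8]
grip_width: 0.0396
```

Run:
```python
from h import *
lipnow()
d,s,w=mont('m23.png',(220,120,360,300),(230,140,430,320))
T=np.array([.555,-.198]);f=np.array([np.cos(-.055),np.sin(-.055)])
for x,z,a in ((-.05,.08,-.4),(-.06,.18,-.2)):
  golip(np.r_[T+x*f,z],-.055,a)
```

```text
t 25.1 lip [0.5158, -0.1961, 0.057] bin(mm) [-36.5, -524.6, -34.9] pitch -0.45 head -0.052 F [ 0.2  0.1 -2.8] gw 0.0396
xyz [0.0008, -0.0205, -0.0173] w [-2.6, 0.1, 0.1] rows>= 0.4
xyz [0.0008, -0.067, -0.1005] w [-14.1, 0.1, 0.1] rows>= 1.9
```

View pics/m23.png

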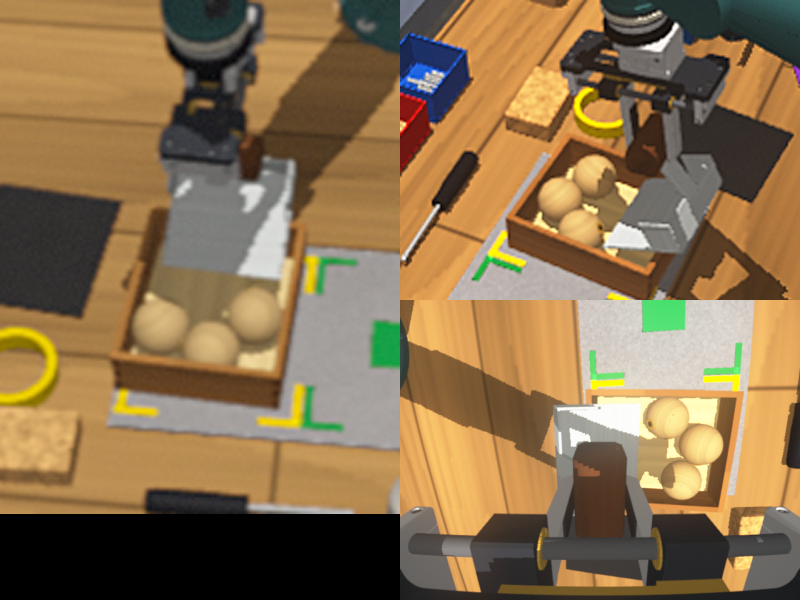

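All three knobs are on the tray floor. I'll raise the scoop clear and take it back to the mat.

Emit:
jog_arm(
  plan=[
    {"grip": 255,"x": 0,"y": -0.02,"z": -0.0173,"wx": -2.6,"wy": 0,"wz": 0},
    {"grip": 255,"x": 0,"y": -0.036,"z": -0.045,"wx": -6,"wy": 0,"wz": 0},
    {"grip": 255,"x": 0,"y": -0.052,"z": -0.073,"wx": -10,"wy": 0,"wz": 0},
    {"grip": 255,"x": 0,"y": -0.067,"z": -0.1,"wx": -14.1,"wy": 0,"wz": 0},
    {"grip": 255,"x": 0,"y": -0.067,"z": -0.1,"wx": -14.1,"wy": 0,"wz": 0},
  ],
)

```text
time: 25.88
eef_pos: [0.4286, -0.1924, 0.2968]
tool_rot: [2.22, 2.103, 0.109]
ft_force: [0.5, 0.4, -2.7]
grip_width: 0.0398
```

Run:
```python
from h import *
lipnow()
# mat centre from earlier: wrist (.458,-.413), scene corners mean
d=shot('scene','s24.png')
c=lambda x,y:(190+x/3.5,130+y/3.3)
m=onz(d,[c(47,311),c(204,333),c(253,199),c(105,180)],.003);print(m.mean(0))
v=m[1]-m[2];print('mat yaw',np.arctan2(v[1],v[0]));v=m[0]-m[3];print('mat yaw',np.arctan2(v[1],v[0]))
```

```text
t 25.88 lip [0.4958, -0.1966, 0.1835] bin(mm) [-104.2, -525.9, 73.7] pitch -0.192 head -0.055 F [ 0.5  0.4 -2.7] gw 0.0398
[ 0.46382632 -0.40732369  0.003     ]
mat yaw -0.09250664633411694
mat yaw -0.08869995439670347
```

View pics/s24.png

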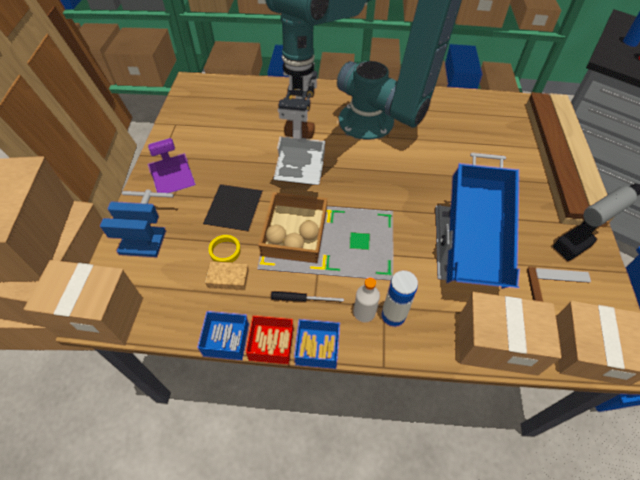

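Run:
```python
from h import *
golip([.517,-.4155,.16],-.095,0)
```

```text
xyz [-0.2146, 0.0089, 0.0375] w [-11.2, -0.3, 2.3] rows>= 3.5
```

Emit:
jog_arm(
  plan=[
    {"grip": 255,"x": -0.05,"y": 0.002,"z": 0,"wx": -3,"wy": 0,"wz": 0.5},
    {"grip": 255,"x": -0.1,"y": 0.004,"z": 0.01,"wx": -6,"wy": 0,"wz": 1},
    {"grip": 255,"x": -0.15,"y": 0.006,"z": 0.02,"wx": -9,"wy": 0,"wz": 1.7},
    {"grip": 255,"x": -0.2,"y": 0.009,"z": 0.037,"wx": -11.2,"wy": -0.3,"wz": 2.3},
    {"grip": 255,"x": -0.2146,"y": 0.009,"z": 0.037,"wx": -11.2,"wy": -0.3,"wz": 2.3},
  ],
)

```text
time: 26.55
eef_pos: [0.4281, -0.4084, 0.2521]
tool_rot: [2.161, 1.958, 0.297]
ft_force: [-0.2, -0.0, -2.9]
grip_width: 0.0392
```

Run:
```python
from h import *
lipnow();golip([.517,-.4155,.03],-.095,0);golip([.517,-.4155,.0055],-.095,0)
```

```text
t 26.55 lip [0.5147, -0.416, 0.153] bin(mm) [-66.4, -744.3, 56.6] pitch -0.008 head -0.097 F [-0.2 -0.  -2.9] gw 0.0392
xyz [0.0003, -0.0342, 0.1189] w [-0.5, -0.4, -0.3] rows>= 2.0
xyz [0.0001, -0.0412, 0.1424] w [-0.5, -0.4, -0.3] rows>= 2.4
```

Emit:
jog_arm(
  plan=[
    {"grip": 255,"x": 0,"y": -0.012,"z": 0.04,"wx": -0.5,"wy": -0.4,"wz": -0.3},
    {"grip": 255,"x": 0,"y": -0.023,"z": 0.08,"wx": -0.5,"wy": -0.4,"wz": -0.3},
    {"grip": 255,"x": 0,"y": -0.031,"z": 0.11,"wx": -0.5,"wy": -0.4,"wz": -0.3},
    {"grip": 255,"x": 0,"y": -0.036,"z": 0.127,"wx": -0.5,"wy": -0.4,"wz": -0.3},
    {"grip": 255,"x": 0,"y": -0.036,"z": 0.127,"wx": -0.5,"wy": -0.4,"wz": -0.3},
  ],
)

```text
time: 27.18
eef_pos: [0.4302, -0.406, 0.118]
tool_rot: [2.151, 1.958, 0.298]
ft_force: [-0.7, 0.5, -2.3]
grip_width: 0.0398
```

Run:
```python
from h import *
lipnow();golip([.517,-.4155,.0055],-.095,0)
mont('m25.png',(180,90,300,250),(300,120,480,260))
```

```text
t 27.18 lip [0.5173, -0.4138, 0.0194] bin(mm) [-12.0, -742.0, -65.5] pitch -0.002 head -0.093 F [-0.7  0.5 -2.3] gw 0.0398
xyz [-0.0012, -0.0044, 0.0133] w [-0.1, -0.2, 0.0] rows>= 0.2
```

View pics/m25.png

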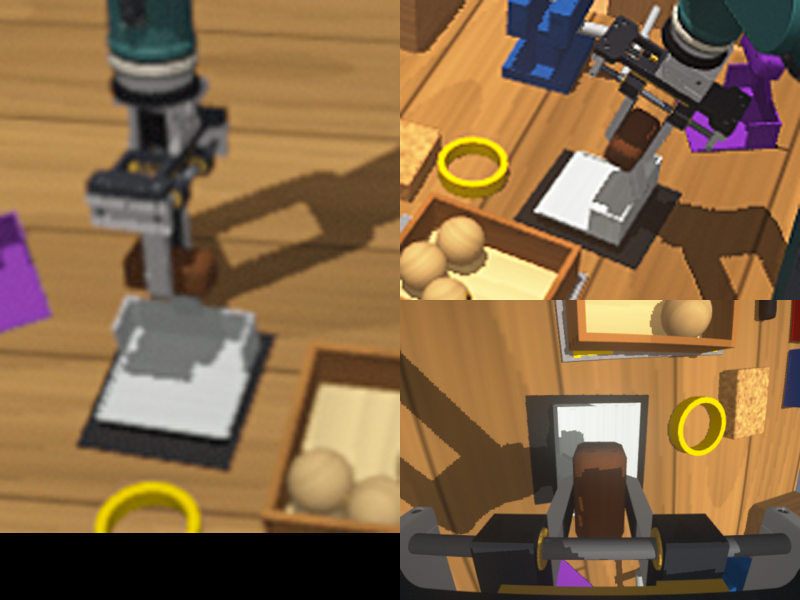

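Emit:
jog_arm(
  plan=[
    {"grip": 255,"x": -0.001,"y": -0.006,"z": 0.0,"wx": 0,"wy": 0,"wz": 0},
    {"grip": 255,"x": -0.001,"y": -0.0085,"z": 0.006,"wx": 0,"wy": 0,"wz": 0},
    {"grip": 255,"x": -0.001,"y": -0.01,"z": 0.0115,"wx": 0,"wy": 0,"wz": 0},
    {"grip": 255,"x": -0.001,"y": -0.0102,"z": 0.0125,"wx": 0,"wy": 0,"wz": 0},
    {"grip": 255,"x": -0.001,"y": -0.0102,"z": 0.0125,"wx": 0,"wy": 0,"wz": 0},
  ],
)

```text
time: 27.95
eef_pos: [0.4251, -0.4087, 0.1069]
tool_rot: [2.146, 1.954, 0.296]
ft_force: [-0.4, -0.9, -2.5]
grip_width: 0.0397
```

Run:
```python
from h import *
lipnow()
```

```text
t 27.95 lip [0.5126, -0.4171, 0.0086] bin(mm) [-12.0, -745.5, -77.1] pitch 0.002 head -0.094 F [-0.4 -0.9 -2.5] gw 0.0397
```

Emit:
jog_arm(
  plan=[
    {"grip": 255,"x": 0,"y": -0.0006,"z": 0.002,"wx": 0,"wy": 0,"wz": 0},
    {"grip": 255,"x": 0,"y": -0.0012,"z": 0.004,"wx": 0,"wy": 0,"wz": 0},
    {"grip": 255,"x": 0,"y": -0.0014,"z": 0.005,"wx": 0,"wy": 0,"wz": 0},
    {"grip": 255,"x": 0,"y": -0.0014,"z": 0.005,"wx": 0,"wy": 0,"wz": 0},
  ],
)

```text
time: 28.45
eef_pos: [0.4255, -0.409, 0.1035]
tool_rot: [2.145, 1.953, 0.295]
ft_force: [-2.8, 2.4, 5.0]
grip_width: 0.0399
```

Run:
```python
from h import *
lipnow()
```

```text
t 28.45 lip [0.5131, -0.4175, 0.0054] bin(mm) [-10.3, -745.9, -80.0] pitch 0.003 head -0.094 F [-2.8  2.4  5. ] gw 0.0399
```

The scoop is on the mat: contact force about +7 N up. I'll open and back away along the finger axis.

Emit:
jog_arm(
  plan=[
    {"grip": 120,"x": 0,"y": 0,"z": 0,"wx": 0,"wy": 0,"wz": 0},
    {"grip": 60,"x": 0,"y": 0,"z": 0,"wx": 0,"wy": 0,"wz": 0},
    {"grip": 0,"x": 0,"y": 0,"z": 0,"wx": 0,"wy": 0,"wz": 0},
    {"grip": 0,"x": 0,"y": 0,"z": 0,"wx": 0,"wy": 0,"wz": 0},
    {"grip": 0,"x": 0,"y": 0,"z": -0.02,"wx": 0,"wy": 0,"wz": 0},
  ],
)

```text
time: 29.08
eef_pos: [0.4188, -0.4071, 0.1205]
tool_rot: [2.148, 1.956, 0.297]
ft_force: [-0.6, -0.5, -1.3]
grip_width: 0.0861
```

Emit:
jog_arm(
  plan=[
    {"grip": 0,"x": 0,"y": 0,"z": -0.03,"wx": 0,"wy": 0,"wz": 0},
    {"grip": 0,"x": 0,"y": 0,"z": -0.07,"wx": 0,"wy": 0,"wz": 0},
    {"grip": 0,"x": 0,"y": 0,"z": -0.12,"wx": 0,"wy": 0,"wz": 0},
    {"grip": 0,"x": 0,"y": 0,"z": -0.17,"wx": 8,"wy": 0,"wz": 0},
    {"grip": 0,"x": 0,"y": 0,"z": -0.21,"wx": 16.9,"wy": 0,"wz": 0},
  ],
)

```text
time: 29.7
eef_pos: [0.3556, -0.4018, 0.3244]
tool_rot: [2.322, 2.109, 0.001]
ft_force: [-0.3, -0.6, 0.6]
grip_width: 0.0941
```

Run:
```python
from h import *
s=arm.sense();print(s['eef_pos'],s['time'],s['grip_width'])
mont('m26.png',(180,110,410,310),(200,90,480,350))
```

```text
[ 0.35556962 -0.40181374  0.32442146] 29.7 0.09406147270927877
```

View pics/m26.png

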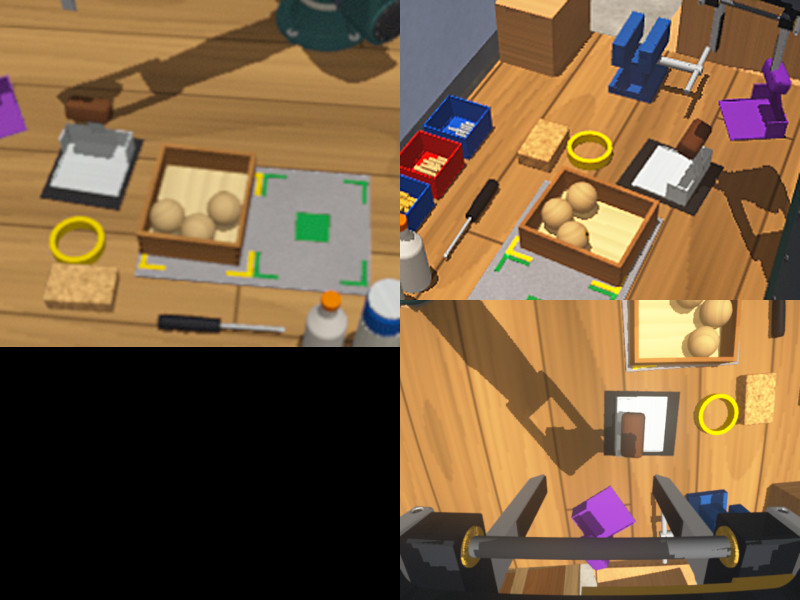

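The scoop lies flat on its mat and three knobs are in the tray. Next I'll move over the tray and measure tray and places.

Run:
```python
from h import *
goto([.555,-.27,.36],0,0)
```

```text
xyz [0.1494, 0.1837, -0.0355] w [0.5, 0.2, -5.2] rows>= 3.8
```

Emit:
jog_arm(
  plan=[
    {"grip": 0,"x": 0.04,"y": 0.05,"z": -0.02,"wx": 0,"wy": 0,"wz": -1},
    {"grip": 0,"x": 0.08,"y": 0.1,"z": -0.035,"wx": 0,"wy": 0,"wz": -3},
    {"grip": 0,"x": 0.12,"y": 0.145,"z": -0.035,"wx": 0.5,"wy": 0.2,"wz": -5.2},
    {"grip": 0,"x": 0.149,"y": 0.1837,"z": -0.035,"wx": 0.5,"wy": 0.2,"wz": -5.2},
    {"grip": 0,"x": 0.149,"y": 0.1837,"z": -0.035,"wx": 0.5,"wy": 0.2,"wz": -5.2},
  ],
)

```text
time: 30.48
eef_pos: [0.557, -0.2679, 0.3555]
tool_rot: [-2.212, -2.223, -0.001]
ft_force: [-0.8, -1.2, 0.1]
grip_width: 0.0942
```

Run:
```python
from h import *
d=shot('wrist','w27.png');print(arm.sense()['eef_pos'])
```

```text
[ 0.5554579  -0.26940277  0.35639042]
```

View pics/w27.png

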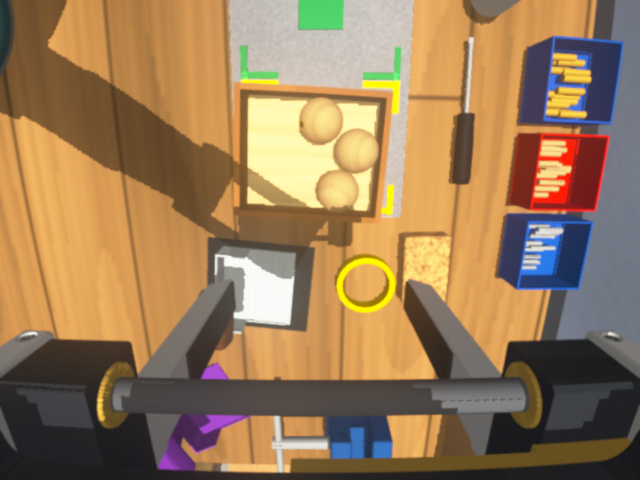

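Run:
```python
from h import *
im=cv2.imread('pics/w27.png');cv2.imwrite('pics/c27.png',cv2.resize(im[0:230,215:420],None,fx=3.8,fy=2.6*1,interpolation=cv2.INTER_CUBIC))
cv2.imwrite('pics/c27.png',cv2.resize(im[0:230,215:420],None,fx=2.6,fy=2.6,interpolation=cv2.INTER_CUBIC))
```

```text
(no output)
```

View pics/c27.png

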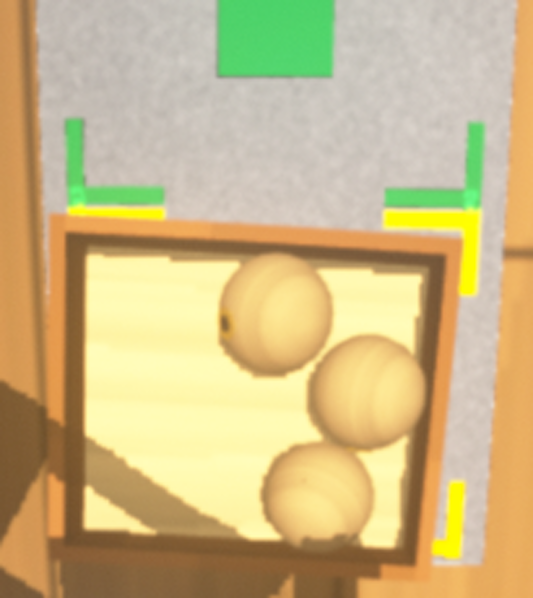

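Run:
```python
from h import *
d=shot('wrist')
c=lambda x,y:(215+x/2.6,y/2.6)
def P(n,l,z):
    p=onz(d,[c(*q) for q in l],z)[:,:2]*1000;print(n,p.round(1).tolist());return p
p=P('tray outer top (+y-x),(+y+x),(-y+x),(-y-x)',[(52,217),(462,238),(434,574),(50,545)],.066);print(p.mean(0))
q=P('tray inner top',[(66,234),(447,253),(415,551),(66,537)],.066);print(q.mean(0))
for a,b in ((1,0),(2,3)): v=p[a]-p[b];print('yaw',np.arctan2(v[1],v[0]),np.linalg.norm(v)); v=q[a]-q[b];print('yawi',np.arctan2(v[1],v[0]),np.linalg.norm(v))
for a,b in ((0,3),(1,2)): v=p[a]-p[b];print('yaw',np.arctan2(-v[0],v[1]),np.linalg.norm(v));v=q[a]-q[b];print('yawi',np.arctan2(-v[0],v[1]),np.linalg.norm(v))
y=P('yellow outer +y-x, +y+x, -y+x',[(68,219),(480,210),(464,557)],.006)
g=P('green outer -y-x,-y+x ; inner',[(66,206),(483,208),(83,188),(467,190)],.006)
P('green square lower edge',[(218,77),(333,77)],.006)
b=P('board -y: right edge pts, left edge',[(516,20),(484,565),(38,10),(45,210)],.006)
```

```text
tray outer top (+y-x),(+y+x),(-y+x),(-y-x) [[448.5, -115.7], [645.1, -125.1], [639.1, -290.3], [438.6, -275.4]]
[ 542.81776274 -201.63692852]
tray inner top [[454.9, -123.6], [638.1, -132.1], [628.6, -278.1], [447.3, -271.2]]
[ 542.21364597 -201.2277587 ]
yaw -0.04761342626347154 196.81881722674422
yawi -0.04639554608271651 183.45798758397422
yaw -0.07433240859380319 201.03261690503723
yawi -0.03836058999731962 181.4560845363429
yaw -0.0616426970951971 159.93748399194942
yawi -0.05157570615967204 147.8169593178445
yaw -0.036129366747508905 165.30339290508505
yawi -0.0653433287907458 146.38327643898833
yellow outer +y-x, +y+x, -y+x [[443.5, -107.6], [665.7, -102.6], [667.1, -293.1]]
green outer -y-x,-y+x ; inner [[442.7, -101.0], [667.3, -101.6], [452.3, -92.0], [658.2, -92.6]]
green square lower edge [[525.3, -37.5], [585.4, -37.4]]
board -y: right edge pts, left edge [[680.2, -8.2], [679.2, -297.8], [432.0, -3.9], [431.2, -102.9]]
```

Run:
```python
from h import *
d=shot('wrist')
t=onz(d,[(366,257),(366,312),(337,284),(396,284)],.025);print('tape',t.round(4).tolist())
t=onz(d,[(404,235),(451,235)],.035);print('sander top +y edge',t.round(4).tolist())
print('scoop grip',onz(d,[(232,330)],.136),'pan +y edge',onz(d,[(218,252),(296,252)],.005))
s=shot('scene')
t=onz(s,[(225,235),(225,262),(208,248),(241,248)],.012);print('tape scene',t.round(4).tolist())
```

```text
tape [[0.6243, -0.3576, 0.025], [0.628, -0.4505, 0.025], [0.5807, -0.402, 0.025], [0.6732, -0.4021, 0.025]]
sander top +y edge [[0.6779, -0.3201, 0.035], [0.7482, -0.32, 0.035]]
scoop grip [[ 0.44124641 -0.419681    0.136     ]] pan +y edge [[ 0.39210884 -0.35607793  0.005     ]
 [ 0.51621364 -0.3559188   0.005     ]]
tape scene [[0.5811, -0.408, 0.012], [0.6753, -0.3875, 0.012], [0.6322, -0.4483, 0.012], [0.623, -0.3506, 0.012]]
```

Run:
```python
from h import *
goto([.549,-.318,.15],0,0);goto([.549,-.318,.022],0,0)
```

```text
xyz [-0.0468, -0.0046, 0.2089] w [-0.0, -0.0, -0.1] rows>= 3.4
xyz [-0.0468, -0.0045, 0.3369] w [-0.0, -0.0, -0.1] rows>= 5.4
```

Emit:
jog_arm(
  plan=[
    {"grip": 0,"x": -0.03,"y": -0.004,"z": 0.05,"wx": 0,"wy": 0,"wz": 0},
    {"grip": 0,"x": -0.047,"y": -0.0045,"z": 0.1,"wx": 0,"wy": 0,"wz": 0},
    {"grip": 0,"x": -0.047,"y": -0.0045,"z": 0.16,"wx": 0,"wy": 0,"wz": 0},
    {"grip": 0,"x": -0.047,"y": -0.0045,"z": 0.21,"wx": 0,"wy": 0,"wz": 0},
    {"grip": 0,"x": -0.047,"y": -0.0045,"z": 0.21,"wx": 0,"wy": 0,"wz": 0},
  ],
)

```text
time: 31.3
eef_pos: [0.5448, -0.3175, 0.1434]
tool_rot: [-2.219, -2.207, 0.003]
ft_force: [-0.4, 0.3, -0.0]
grip_width: 0.094
```

Run:
```python
from h import *
goto([.549,-.318,.022],0,0)
mont('m28.png',(180,90,400,300),(200,90,480,350))
```

```text
xyz [-0.0014, 0.0054, 0.1213] w [-0.6, -0.4, -0.3] rows>= 1.9
```

View pics/m28.png

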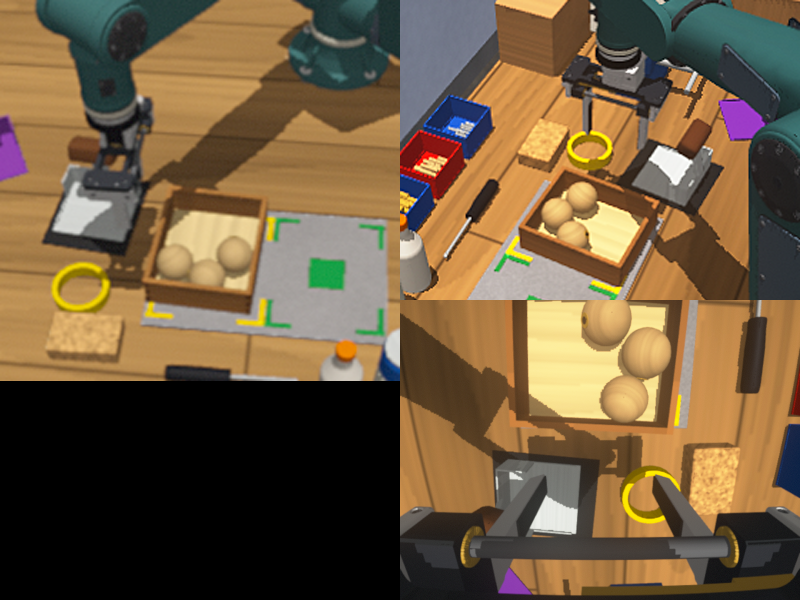

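Run:
```python
from h import *
d=shot('wrist')
print(proj(d,[[.549-.053,-.318,.025],[.549+.053,-.318,.025],[.549+.053,-.328,.025],[.549,-.283,.066]])*400/640+[400,300])
```

```text
[[562.32455277 446.3246132 ]
 [636.06518123 445.99703258]
 [635.76793639 452.66421976]
 [599.22713241 426.8649741 ]]
```

Emit:
jog_arm(
  plan=[
    {"grip": 0,"x": -0.001,"y": 0.003,"z": 0.04,"wx": 0,"wy": 0,"wz": 0},
    {"grip": 0,"x": -0.001,"y": 0.0054,"z": 0.08,"wx": -0.6,"wy": -0.4,"wz": -0.3},
    {"grip": 0,"x": -0.001,"y": 0.0054,"z": 0.11,"wx": -0.6,"wy": -0.4,"wz": -0.3},
    {"grip": 0,"x": -0.001,"y": 0.0054,"z": 0.121,"wx": -0.6,"wy": -0.4,"wz": -0.3},
    {"grip": 0,"x": -0.001,"y": 0.0054,"z": 0.121,"wx": -0.6,"wy": -0.4,"wz": -0.3},
  ],
)

```text
time: 32.12
eef_pos: [0.5573, -0.3219, 0.034]
tool_rot: [2.204, 2.209, 0.007]
ft_force: [-0.5, -0.8, -0.4]
grip_width: 0.0938
```

Emit:
jog_arm(
  plan=[
    {"grip": 0,"x": 0.005,"y": 0,"z": 0,"wx": 0,"wy": 0,"wz": 0},
    {"grip": 0,"x": 0.01,"y": 0,"z": 0,"wx": 0,"wy": 0,"wz": 0},
    {"grip": 0,"x": 0.015,"y": 0,"z": 0,"wx": 0,"wy": 0,"wz": 0},
    {"grip": 0,"x": 0.02,"y": 0,"z": 0,"wx": 0,"wy": 0,"wz": 0},
    {"grip": 0,"x": 0.025,"y": 0,"z": 0,"wx": 0,"wy": 0,"wz": 0},
  ],
)

```text
time: 32.75
eef_pos: [0.5577, -0.2975, 0.034]
tool_rot: [2.203, 2.207, 0.006]
ft_force: [0.8, -3.2, -1.2]
grip_width: 0.0939
```

Run:
```python
from h import *
goto([.549,-.29,.022],0,0);print(arm.sense()['ft_force'],arm.sense()['eef_pos'])
mont('m29.png',(180,90,400,300),(200,90,480,350))
```

```text
xyz [0.0077, -0.0089, 0.0117] w [1.1, 0.8, 0.1] rows>= 0.3
[ 0.78879874 -3.19222235 -1.19833167] [ 0.55767231 -0.29751424  0.03398573]
```

View pics/m29.png

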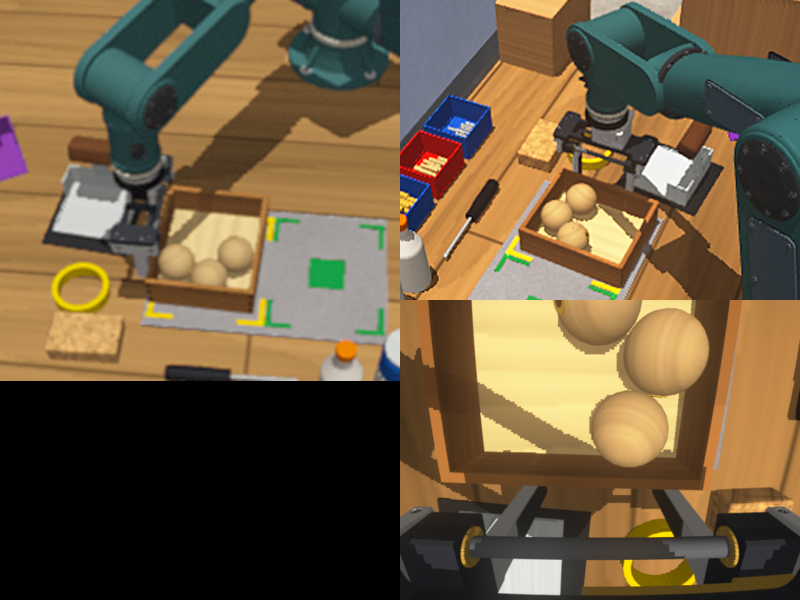

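Contact is made. I'll lower a little, square the tool and push along +y.

Emit:
jog_arm(
  plan=[
    {"grip": 0,"x": 0.0,"y": -0.004,"z": 0.006,"wx": 0.8,"wy": 0.8,"wz": 0},
    {"grip": 0,"x": 0.005,"y": -0.006,"z": 0.009,"wx": 1.1,"wy": 0.8,"wz": 0},
    {"grip": 0,"x": 0.013,"y": -0.006,"z": 0.009,"wx": 1.1,"wy": 0.8,"wz": 0},
    {"grip": 0,"x": 0.024,"y": -0.006,"z": 0.009,"wx": 1.1,"wy": 0.8,"wz": 0},
    {"grip": 0,"x": 0.038,"y": -0.006,"z": 0.009,"wx": 1.1,"wy": 0.8,"wz": 0},
  ],
)

```text
time: 33.52
eef_pos: [0.5515, -0.2592, 0.0248]
tool_rot: [-2.219, -2.223, 0.001]
ft_force: [-0.3, -4.9, 1.4]
grip_width: 0.094
```

Emit:
jog_arm(
  plan=[
    {"grip": 0,"x": 0.015,"y": 0,"z": 0,"wx": 0,"wy": 0,"wz": 0},
    {"grip": 0,"x": 0.03,"y": 0,"z": 0,"wx": 0,"wy": 0,"wz": 0},
    {"grip": 0,"x": 0.045,"y": 0,"z": 0,"wx": 0,"wy": 0,"wz": 0},
    {"grip": 0,"x": 0.06,"y": 0,"z": 0,"wx": 0,"wy": 0,"wz": 0},
    {"grip": 0,"x": 0.075,"y": 0,"z": 0,"wx": 0,"wy": 0,"wz": 0},
  ],
)

```text
time: 34.15
eef_pos: [0.5511, -0.183, 0.0247]
tool_rot: [-2.218, -2.223, 0.001]
ft_force: [0.7, -4.8, -0.3]
grip_width: 0.0941
```

Emit:
jog_arm(
  plan=[
    {"grip": 0,"x": 0.014,"y": 0,"z": 0,"wx": 0,"wy": 0,"wz": 0},
    {"grip": 0,"x": 0.026,"y": 0,"z": 0,"wx": 0,"wy": 0,"wz": 0},
    {"grip": 0,"x": 0.036,"y": 0,"z": 0,"wx": 0,"wy": 0,"wz": 0},
    {"grip": 0,"x": 0.044,"y": 0,"z": 0,"wx": 0,"wy": 0,"wz": 0},
    {"grip": 0,"x": 0.048,"y": 0,"z": 0,"wx": 0,"wy": 0,"wz": 0},
  ],
)

```text
time: 34.78
eef_pos: [0.5509, -0.1346, 0.0246]
tool_rot: [-2.218, -2.224, 0.001]
ft_force: [0.5, -5.6, -0.9]
grip_width: 0.0939
```

Run:
```python
from h import *
goto([.552,-.12,.026],0,0);print(arm.sense()['ft_force'],arm.sense()['eef_pos'],arm.sense()['time'])
mont('m30.png',(180,90,420,310),(200,90,480,380))
```

```text
xyz [0.0146, 0.0011, -0.0014] w [-0.1, -0.0, 0.2] rows>= 0.2
[ 0.45984512 -5.60899388 -0.92981873] [ 0.55090923 -0.13460766  0.02458426] 34.775
```

View pics/m30.png

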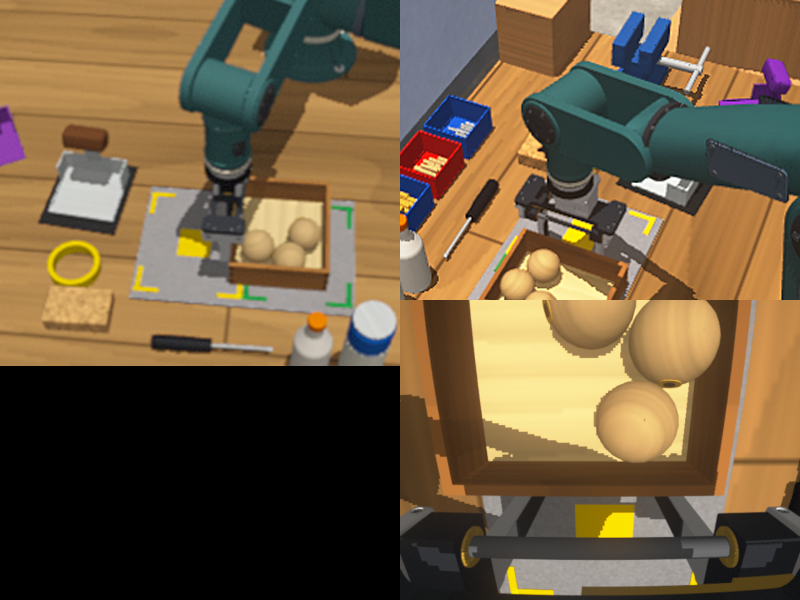

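The tray slid squarely. I'll measure what remains in both fixed views.

Run:
```python
from h import *
d=shot('scene','s31.png')
cv2.imwrite('pics/c31.png',cv2.resize(d['img'][180:300,260:410,::-1],None,fx=5,fy=5,interpolation=cv2.INTER_CUBIC))
```

```text
(no output)
```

View pics/c31.png

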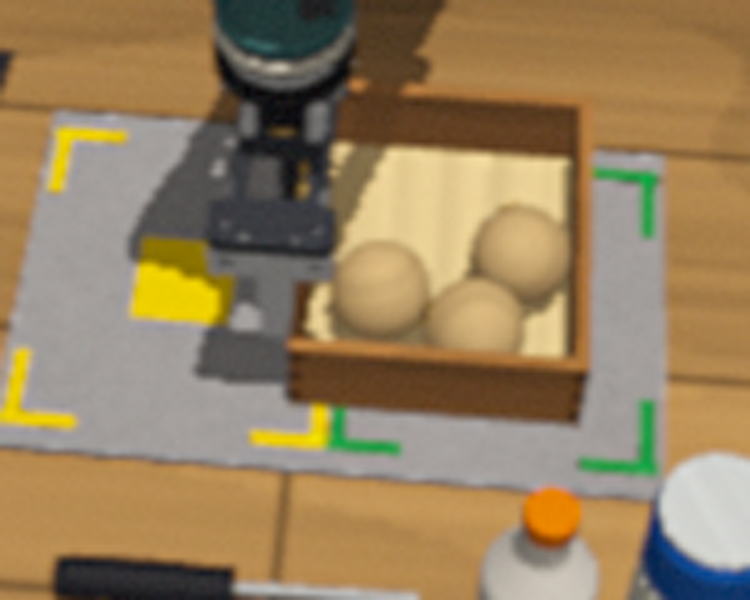

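Run:
```python
from h import *
d=shot('scene')
c=lambda x,y:(260+x/5,180+y/5)
def P(n,l,z):
    p=onz(d,[c(*q) for q in l],z)[:,:2]*1000;print(n,p.round(1).tolist());return p
g=P('green outer FL FR RR',[(332,446),(655,474),(657,173)],.006)
y=P('yellow outer FL FR RL',[(4,418),(328,445),(59,129)],.006)
P('yellow sq',[(132,318),(225,326),(145,240)],.006)
t=P('tray top FL FR RR',[(290,345),(588,366),(592,101)],.066)
b=P('tray bottom FL FR',[(290,400),(578,422)],.006)
```

```text
green outer FL FR RR [[668.6, -93.6], [670.3, 91.7], [451.5, 93.9]]
yellow outer FL FR RL [[667.3, -284.5], [668.1, -95.9], [451.1, -285.6]]
yellow sq [[591.0, -219.9], [591.6, -163.9], [533.0, -219.6]]
tray top FL FR RR [[641.0, -120.4], [639.7, 46.3], [447.1, 46.3]]
tray bottom FL FR [[639.8, -120.5], [639.5, 47.2]]
```

Remaining offset is about +36 mm in y and +17 mm in x. I'll finish y first.

Emit:
jog_arm(
  plan=[
    {"grip": 0,"x": 0.008,"y": 0,"z": 0,"wx": 0,"wy": 0,"wz": 0},
    {"grip": 0,"x": 0.018,"y": 0,"z": 0,"wx": 0,"wy": 0,"wz": 0},
    {"grip": 0,"x": 0.027,"y": 0,"z": 0,"wx": 0,"wy": 0,"wz": 0},
    {"grip": 0,"x": 0.033,"y": 0,"z": 0,"wx": 0,"wy": 0,"wz": 0},
    {"grip": 0,"x": 0.036,"y": 0,"z": 0,"wx": 0,"wy": 0,"wz": 0},
  ],
)

```text
time: 35.65
eef_pos: [0.5505, -0.0976, 0.0243]
tool_rot: [-2.216, -2.222, -0.0]
ft_force: [0.0, -3.1, -0.5]
grip_width: 0.0944
```

Emit:
jog_arm(
  plan=[
    {"grip": 0,"x": -0.01,"y": 0,"z": 0,"wx": 0,"wy": 0,"wz": 0},
    {"grip": 0,"x": -0.03,"y": 0,"z": -0.01,"wx": 0,"wy": 0,"wz": 0},
    {"grip": 0,"x": -0.03,"y": 0,"z": -0.06,"wx": 0,"wy": 0,"wz": 0},
    {"grip": 0,"x": -0.03,"y": -0.04,"z": -0.12,"wx": 0,"wy": 0,"wz": -5},
    {"grip": 0,"x": -0.02,"y": -0.09,"z": -0.17,"wx": 0,"wy": 0,"wz": -15},
  ],
)

```text
time: 36.28
eef_pos: [0.4732, -0.1219, 0.184]
tool_rot: [-1.903, -2.498, -0.002]
ft_force: [0.6, 0.3, 0.7]
grip_width: 0.094
```

Run:
```python
from h import *
d=shot('scene','s32.png');print(arm.sense()['eef_pos'],arm.sense()['joints'])
cv2.imwrite('pics/c32.png',cv2.resize(d['img'][180:300,260:410,::-1],None,fx=5,fy=5,interpolation=cv2.INTER_CUBIC))
```

```text
[ 0.47154271 -0.12163762  0.19157538] [-3.69605642e-01 -5.63449381e-02  1.54368392e+00  9.16216261e-04
  1.64720534e+00 -6.42568024e-01]
```

View pics/c32.png

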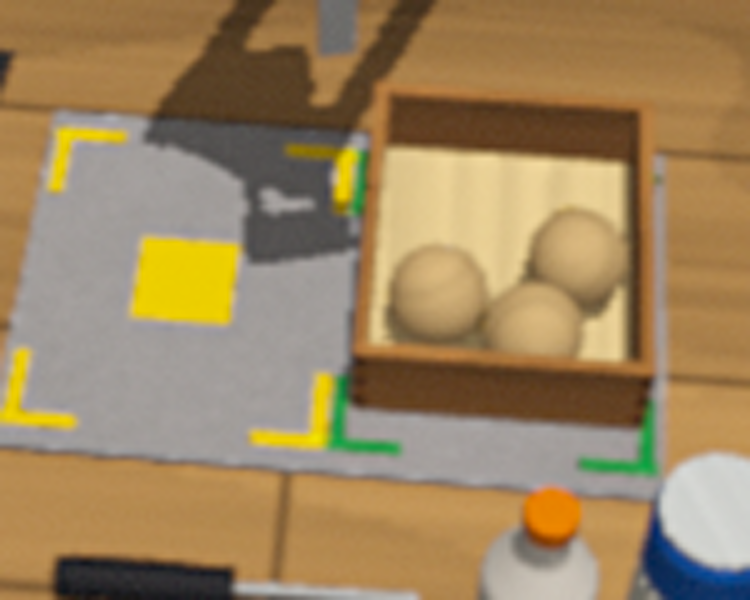

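Run:
```python
from h import *
d=shot('scene')
c=lambda x,y:(260+x/5,180+y/5)
def P(n,l,z):
    p=onz(d,[c(*q) for q in l],z)[:,:2]*1000;print(n,p.round(1).tolist());return p
t=P('tray top FL FR RR RL',[(353,354),(654,374),(652,107),(378,89)],.066);print(t.mean(0))
b=P('tray bottom FL FR',[(353,403),(643,424)],.006)
g=P('green outer FL FR',[(332,446),(655,474)],.006)
P('green rear left outer-left',[(358,212),(368,150)],.006)
goto([.41,-.003,.15],np.pi/2,0)
```

```text
tray top FL FR RR RL [[643.8, -84.8], [641.7, 83.0], [448.4, 82.7], [449.8, -84.1]]
[545.93217443  -0.7824472 ]
tray bottom FL FR [[638.5, -83.8], [637.4, 84.8]]
green outer FL FR [[668.6, -93.6], [670.3, 91.7]]
green rear left outer-left [[499.5, -91.1], [450.0, -88.5]]
xyz [0.1319, -0.0311, 0.0384] w [0.3, 0.6, -74.8] rows>= 7.0
```

y and yaw are right; about +15 mm remains in x. I'll turn the hand 90° and push from the robot side.

Emit:
jog_arm(
  plan=[
    {"grip": 0,"x": 0.02,"y": -0.03,"z": 0,"wx": 0,"wy": 0,"wz": -10},
    {"grip": 0,"x": 0.045,"y": -0.03,"z": 0,"wx": 0,"wy": 0,"wz": -20},
    {"grip": 0,"x": 0.07,"y": -0.03,"z": 0,"wx": 0,"wy": 0,"wz": -30},
    {"grip": 0,"x": 0.09,"y": -0.03,"z": 0,"wx": 0,"wy": 0,"wz": -40},
    {"grip": 0,"x": 0.115,"y": -0.03,"z": 0,"wx": 0,"wy": 0,"wz": -50},
  ],
)

```text
time: 37.0
eef_pos: [0.4151, -0.0191, 0.1881]
tool_rot: [0.669, 3.06, 0.001]
ft_force: [0.7, 0.6, -0.6]
grip_width: 0.0941
```

Run:
```python
from h import *
goto([.408,-.003,.14],np.pi/2,0);print(arm.sense()['eef_pos'],arm.sense()['joints'])
```

```text
xyz [0.0136, 0.0115, 0.048] w [0.0, 0.5, -24.7] rows>= 2.3
[ 0.41513294 -0.0190697   0.18807525] [-1.82654308e-01 -2.21652186e-01  1.69564148e+00  1.50089163e-04
  1.65845740e+00 -1.32295808e+00]
```

Emit:
jog_arm(
  plan=[
    {"grip": 0,"x": 0.008,"y": 0.006,"z": 0.02,"wx": 0,"wy": 0,"wz": -10},
    {"grip": 0,"x": 0.0136,"y": 0.0115,"z": 0.048,"wx": 0,"wy": 0.5,"wz": -19},
    {"grip": 0,"x": 0.0136,"y": 0.0115,"z": 0.048,"wx": 0,"wy": 0.5,"wz": -24.7},
    {"grip": 0,"x": 0.0136,"y": 0.0115,"z": 0.048,"wx": 0,"wy": 0.5,"wz": -24.7},
  ],
)

```text
time: 37.5
eef_pos: [0.408, -0.0035, 0.1393]
tool_rot: [-0.003, -3.141, -0.001]
ft_force: [0.6, 1.0, -0.3]
grip_width: 0.0942
```

Run:
```python
from h import *
goto([.408,-.003,.03],np.pi/2,0);print(arm.sense()['eef_pos'])
mont('m33.png',(240,90,420,310),(200,90,480,380))
```

```text
xyz [-0.0001, 0.0004, 0.1093] w [0.0, -0.0, -0.1] rows>= 1.7
[ 0.40802211 -0.00346095  0.13932014]
```

View pics/m33.png

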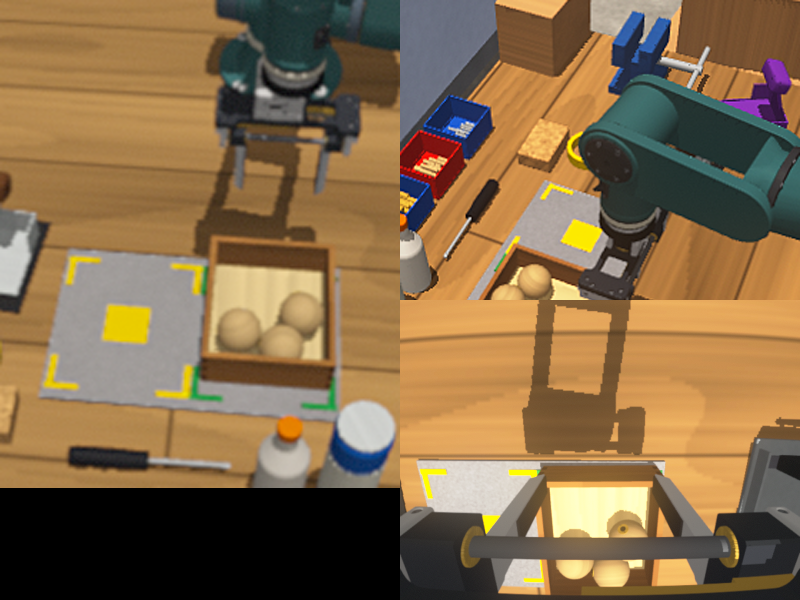

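Emit:
jog_arm(
  plan=[
    {"grip": 0,"x": 0,"y": 0,"z": 0.05,"wx": 0,"wy": 0,"wz": 0},
    {"grip": 0,"x": 0,"y": 0,"z": 0.1,"wx": 0,"wy": 0,"wz": 0},
    {"grip": 0,"x": 0,"y": 0,"z": 0.112,"wx": 0,"wy": 0,"wz": 0},
    {"grip": 0,"x": 0,"y": 0,"z": 0.112,"wx": 0,"wy": 0,"wz": 0},
  ],
)

```text
time: 38.15
eef_pos: [0.4088, -0.0035, 0.0286]
tool_rot: [0.004, 3.141, 0.001]
ft_force: [-0.6, 1.1, 0.7]
grip_width: 0.094
```

Emit:
jog_arm(
  plan=[
    {"grip": 0,"x": -0.005,"y": 0,"z": 0,"wx": 0,"wy": 0,"wz": 0},
    {"grip": 0,"x": -0.01,"y": 0,"z": 0,"wx": 0,"wy": 0,"wz": 0},
    {"grip": 0,"x": -0.015,"y": 0,"z": 0,"wx": 0,"wy": 0,"wz": 0},
    {"grip": 0,"x": -0.02,"y": 0,"z": 0,"wx": 0,"wy": 0,"wz": 0},
  ],
)

```text
time: 38.65
eef_pos: [0.4291, -0.0035, 0.0291]
tool_rot: [0.003, 3.141, 0.001]
ft_force: [-3.6, 0.5, 4.4]
grip_width: 0.0943
```

Emit:
jog_arm(
  plan=[
    {"grip": 0,"x": -0.004,"y": 0,"z": 0,"wx": 0,"wy": 0,"wz": 0},
    {"grip": 0,"x": -0.008,"y": 0,"z": 0,"wx": 0,"wy": 0,"wz": 0},
    {"grip": 0,"x": -0.011,"y": 0,"z": 0,"wx": 0,"wy": 0,"wz": 0},
    {"grip": 0,"x": -0.011,"y": 0,"z": 0,"wx": 0,"wy": 0,"wz": 0},
  ],
)

```text
time: 39.15
eef_pos: [0.4388, -0.0035, 0.0289]
tool_rot: [-0.003, -3.138, -0.001]
ft_force: [-5.1, -0.2, 3.5]
grip_width: 0.0939
```

Run:
```python
from h import *
d=shot('scene','s34.png');print(arm.sense()['eef_pos'],arm.sense()['ft_force'])
cv2.imwrite('pics/c34.png',cv2.resize(d['img'][180:300,260:410,::-1],None,fx=5,fy=5,interpolation=cv2.INTER_CUBIC))
```

```text
[ 0.4388589  -0.00345632  0.02890045] [-5.06038224  0.02929061  3.86882508]
```

View pics/c34.png

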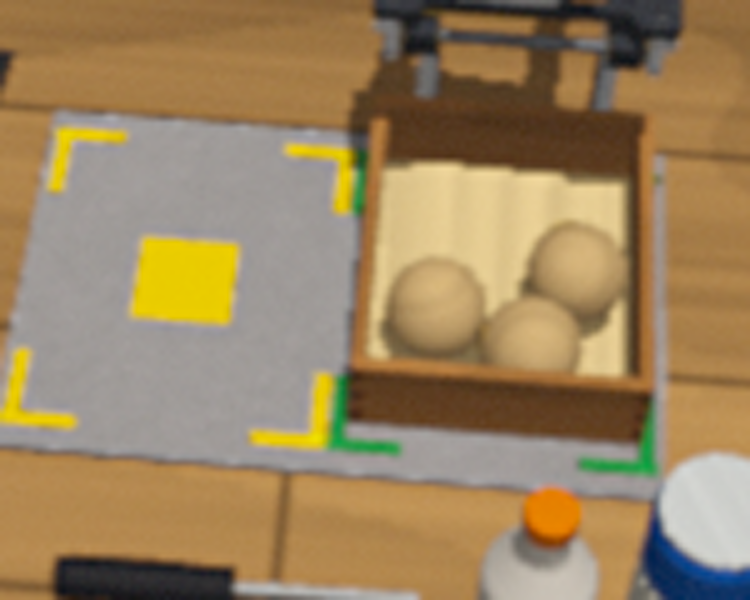

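Run:
```python
from h import *
d=shot('scene')
im=cv2.imread('pics/s34.png')
c=lambda x,y:(260+x/5,180+y/5)
def P(n,l,z):
    p=onz(d,[c(*q) for q in l],z)[:,:2]*1000;print(n,p.round(1).tolist());return p
t=P('tray top FL FR',[(349,367),(653,387)],.066)
b=P('tray bottom FL FR',[(350,420),(643,441)],.006)
g=P('green front inner L R',[(365,441),(620,460)],.006)
g=P('green front outer L R',[(365,453),(620,472)],.006)
P('left tape outer / inner',[(331,440),(346,440)],.006)
P('right tape outer/inner',[(656,460),(645,460)],.006)
gm=cv2.inRange(cv2.cvtColor(im,cv2.COLOR_BGR2HSV),(45,80,60),(80,255,255));gm[:, :320]=0;gm[:180]=0;gm[290:]=0
ys,xs=np.nonzero(gm);print(xs.min(),xs.max(),ys.min(),ys.max(),len(xs))
```

```text
tray top FL FR [[652.6, -86.4], [650.3, 82.4]]
tray bottom FL FR [[650.2, -84.6], [649.0, 84.8]]
green front inner L R [[663.5, -74.9], [662.9, 71.6]]
green front outer L R [[671.5, -74.4], [670.8, 71.7]]
left tape outer / inner [[664.6, -94.5], [663.8, -85.9]]
right tape outer/inner [[661.0, 92.3], [661.6, 86.0]]
325 390 210 274 155
```

y is on; +11 mm of x remains.

Emit:
jog_arm(
  plan=[
    {"grip": 0,"x": -0.004,"y": 0,"z": 0,"wx": 0,"wy": 0,"wz": 0},
    {"grip": 0,"x": -0.008,"y": 0,"z": 0,"wx": 0,"wy": 0,"wz": 0},
    {"grip": 0,"x": -0.012,"y": 0,"z": 0,"wx": 0,"wy": 0,"wz": 0},
    {"grip": 0,"x": -0.012,"y": 0,"z": 0,"wx": 0,"wy": 0,"wz": 0},
  ],
)

```text
time: 39.75
eef_pos: [0.4503, -0.0034, 0.0287]
tool_rot: [-0.003, -3.137, -0.001]
ft_force: [-4.3, -0.4, 3.8]
grip_width: 0.0945
```

Emit:
jog_arm(
  plan=[
    {"grip": 0,"x": 0.01,"y": 0,"z": 0,"wx": 0,"wy": 0,"wz": 0},
    {"grip": 0,"x": 0.03,"y": 0,"z": 0,"wx": 0,"wy": 0,"wz": 0},
    {"grip": 0,"x": 0.04,"y": 0,"z": -0.05,"wx": 0,"wy": 0,"wz": 0},
    {"grip": 0,"x": 0.05,"y": 0,"z": -0.11,"wx": 0,"wy": 0,"wz": 0},
    {"grip": 0,"x": 0.05,"y": 0,"z": -0.17,"wx": 0,"wy": 0,"wz": 0},
  ],
)

```text
time: 40.38
eef_pos: [0.4003, -0.0034, 0.2005]
tool_rot: [-0.003, -3.139, -0.001]
ft_force: [1.0, -0.3, 0.6]
grip_width: 0.0941
```

Run:
```python
from h import *
d=shot('scene','s35.png');print(arm.sense()['eef_pos'],arm.sense()['ft_force'])
cv2.imwrite('pics/c35.png',cv2.resize(d['img'][180:300,260:410,::-1],None,fx=5,fy=5,interpolation=cv2.INTER_CUBIC))
```

```text
[ 0.40467987 -0.00401864  0.20988857] [ 2.52200969 -0.63685284  4.31983206]
```

View pics/c35.png

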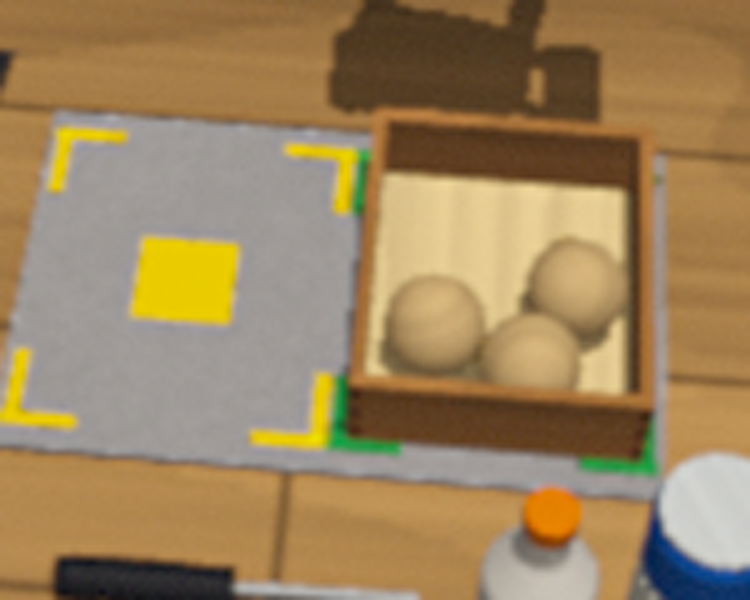

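View pics/s35.png

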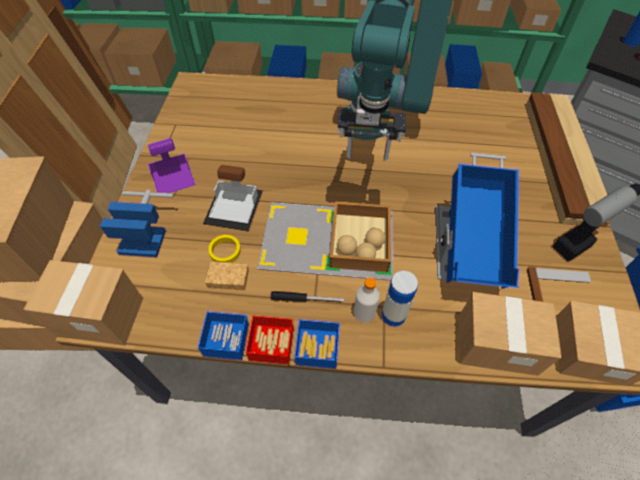

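The tray is squarely on green; its front edge meets the inner tape edge. Now the bin, so I'll turn back and go above the handle.

Run:
```python
from h import *
goto([.39,.334,.31],-.042,0)
```

```text
xyz [0.014, 0.3378, -0.1009] w [0.5, 0.7, 92.3] rows>= 8.6
```

Emit:
jog_arm(
  plan=[
    {"grip": 100,"x": 0.003,"y": 0.03,"z": -0.04,"wx": 0,"wy": 0,"wz": 10},
    {"grip": 100,"x": 0.006,"y": 0.07,"z": -0.08,"wx": 0,"wy": 0,"wz": 20},
    {"grip": 150,"x": 0.009,"y": 0.11,"z": -0.1,"wx": 0,"wy": 0,"wz": 30},
    {"grip": 160,"x": 0.012,"y": 0.15,"z": -0.1,"wx": 0,"wy": 0,"wz": 40},
    {"grip": 160,"x": 0.012,"y": 0.19,"z": -0.1,"wx": 0,"wy": 0,"wz": 50},
  ],
)

```text
time: 41.05
eef_pos: [0.3919, 0.1876, 0.3098]
tool_rot: [1.332, 2.828, 0.01]
ft_force: [0.3, -0.2, 0.0]
grip_width: 0.0474
```

Run:
```python
from h import *
goto([.39,.334,.31],-.042,0)
```

```text
xyz [0.114, 0.0918, -0.0003] w [0.9, 0.4, 42.0] rows>= 3.9
```

Emit:
jog_arm(
  plan=[
    {"grip": 160,"x": 0.03,"y": 0.023,"z": 0,"wx": 0,"wy": 0,"wz": 10},
    {"grip": 175,"x": 0.06,"y": 0.046,"z": 0,"wx": 0,"wy": 0,"wz": 20},
    {"grip": 175,"x": 0.09,"y": 0.07,"z": 0,"wx": 0.5,"wy": 0.2,"wz": 30},
    {"grip": 175,"x": 0.114,"y": 0.092,"z": 0,"wx": 0.9,"wy": 0.4,"wz": 40},
    {"grip": 175,"x": 0.114,"y": 0.092,"z": 0,"wx": 0.9,"wy": 0.4,"wz": 42},
  ],
)

```text
time: 41.68
eef_pos: [0.39, 0.3356, 0.3084]
tool_rot: [-2.265, -2.175, 0.001]
ft_force: [-0.5, -0.3, 0.4]
grip_width: 0.029
```

Run:
```python
from h import *
goto([.3895,.3345,.2166],-.042,0);print(arm.sense()['grip_width'])
d=shot('wrist','w36.png')
print(proj(d,[[.3913,.3346+.045,.2356],[.3913,.3346-.045,.2356]]))
```

```text
xyz [-0.0011, -0.0004, 0.0918] w [-0.1, -0.0, 0.1] rows>= 1.5
0.028976484390554575
[[319.96169142 196.42922554]
 [324.50788449 310.4413308 ]]
```

View pics/w36.png

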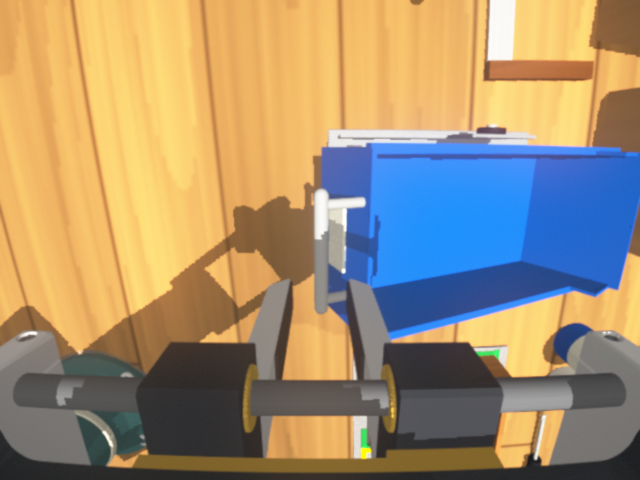

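The bin is empty, and the handle at (321,190–312) is where I left it. I'll go down and pinch.

Emit:
jog_arm(
  plan=[
    {"grip": 175,"x": -0.001,"y": -0.0005,"z": 0.04,"wx": 0,"wy": 0,"wz": 0},
    {"grip": 175,"x": -0.001,"y": -0.0005,"z": 0.08,"wx": 0,"wy": 0,"wz": 0},
    {"grip": 175,"x": -0.001,"y": -0.0005,"z": 0.0925,"wx": 0,"wy": 0,"wz": 0},
    {"grip": 175,"x": -0.001,"y": -0.0005,"z": 0.0925,"wx": 0,"wy": 0,"wz": 0},
    {"grip": 255,"x": -0.001,"y": -0.0005,"z": 0.0925,"wx": 0,"wy": 0,"wz": 0},
  ],
  grip_force=30,
)

```text
time: 42.35
eef_pos: [0.3904, 0.3337, 0.2187]
tool_rot: [2.268, 2.174, 0.006]
ft_force: [-0.3, -0.1, 0.1]
grip_width: 0.0228
```

Emit:
jog_arm(
  plan=[
    {"grip": 255,"x": 0,"y": 0,"z": 0,"wx": 0,"wy": 0,"wz": 0},
    {"grip": 255,"x": 0,"y": 0,"z": 0,"wx": 0,"wy": 0,"wz": 0},
    {"grip": 255,"x": 0,"y": 0,"z": 0,"wx": 0,"wy": 0,"wz": 0},
  ],
)

```text
time: 42.72
eef_pos: [0.3911, 0.3342, 0.2207]
tool_rot: [2.267, 2.174, 0.011]
ft_force: [0.4, -0.2, 6.1]
grip_width: 0.0102
```

Emit:
jog_arm(
  plan=[
    {"grip": 255,"x": 0,"y": -0.0075,"z": 0.01,"wx": 0,"wy": 0,"wz": 0},
    {"grip": 255,"x": 0,"y": -0.0146,"z": 0.0202,"wx": 0,"wy": 0,"wz": 0},
    {"grip": 255,"x": 0,"y": -0.021,"z": 0.031,"wx": 0,"wy": 0,"wz": 0},
    {"grip": 255,"x": 0,"y": -0.027,"z": 0.0416,"wx": 0,"wy": 0,"wz": 0},
    {"grip": 255,"x": 0,"y": -0.0324,"z": 0.053,"wx": 0,"wy": 0,"wz": 0},
  ],
)

```text
time: 43.35
eef_pos: [0.3607, 0.3355, 0.1704]
tool_rot: [2.265, 2.171, 0.019]
ft_force: [1.2, -4.1, 8.5]
grip_width: 0.0099
```

Run:
```python
from h import *
s=arm.sense();print(s['eef_pos'],s['ft_force'],s['grip_width'])
goto([.3465,.3364,.1235],-.042,0)
```

```text
[0.36072817 0.33552814 0.17038608] [ 1.23595437 -4.13179775  8.54795736] 0.009941852932228941
xyz [0.0, -0.0148, 0.0467] w [0.7, -0.3, -0.0] rows>= 0.8
```

Emit:
jog_arm(
  plan=[
    {"grip": 255,"x": 0,"y": -0.0045,"z": 0.012,"wx": 0,"wy": 0,"wz": 0},
    {"grip": 255,"x": 0,"y": -0.0085,"z": 0.024,"wx": 0,"wy": 0,"wz": 0},
    {"grip": 255,"x": 0,"y": -0.0125,"z": 0.036,"wx": 0,"wy": 0,"wz": 0},
    {"grip": 255,"x": 0,"y": -0.0145,"z": 0.042,"wx": 0,"wy": 0,"wz": 0},
    {"grip": 255,"x": 0,"y": -0.0145,"z": 0.045,"wx": 0,"wy": 0,"wz": 0},
  ],
)

```text
time: 43.98
eef_pos: [0.3467, 0.3362, 0.1308]
tool_rot: [2.264, 2.17, 0.021]
ft_force: [-10.7, -9.0, 30.7]
grip_width: 0.0102
```

Emit:
jog_arm(
  plan=[
    {"grip": 255,"x": 0,"y": 0,"z": 0.003,"wx": 0,"wy": 0,"wz": 0},
    {"grip": 255,"x": 0,"y": 0,"z": 0.003,"wx": 0,"wy": 0,"wz": 0},
    {"grip": 255,"x": 0,"y": 0,"z": 0.003,"wx": 0,"wy": 0,"wz": 0},
  ],
)

```text
time: 44.35
eef_pos: [0.3466, 0.3361, 0.131]
tool_rot: [2.263, 2.171, 0.023]
ft_force: [-4.7, -4.2, 13.0]
grip_width: 0.0105
```

The bin is at its lower stop: 30 N up with no further motion. I'll release and back off straight up.

Emit:
jog_arm(
  plan=[
    {"grip": 170,"x": 0,"y": 0,"z": 0,"wx": 0,"wy": 0,"wz": 0},
    {"grip": 165,"x": 0,"y": 0,"z": 0,"wx": 0,"wy": 0,"wz": 0},
    {"grip": 165,"x": 0,"y": 0,"z": 0,"wx": 0,"wy": 0,"wz": 0},
    {"grip": 165,"x": 0,"y": 0,"z": -0.03,"wx": 0,"wy": 0,"wz": 0},
    {"grip": 165,"x": 0,"y": 0,"z": -0.09,"wx": 0,"wy": 0,"wz": 0},
  ],
)

```text
time: 44.98
eef_pos: [0.3437, 0.3344, 0.2181]
tool_rot: [2.264, 2.171, 0.01]
ft_force: [0.9, 0.7, -0.3]
grip_width: 0.0331
```

Emit:
jog_arm(
  plan=[
    {"grip": 165,"x": -0.05,"y": 0,"z": -0.05,"wx": 0,"wy": 0,"wz": 0},
    {"grip": 165,"x": -0.11,"y": 0.01,"z": -0.1,"wx": 0,"wy": 0,"wz": 0},
    {"grip": 165,"x": -0.16,"y": 0.02,"z": -0.15,"wx": 0,"wy": 0,"wz": 0},
    {"grip": 100,"x": -0.2,"y": 0.03,"z": -0.18,"wx": 0,"wy": 0,"wz": 0},
    {"grip": 0,"x": -0.2,"y": 0.03,"z": -0.18,"wx": 0,"wy": 0,"wz": 0},
  ],
)

```text
time: 45.6
eef_pos: [0.3646, 0.1312, 0.4009]
tool_rot: [2.265, 2.165, 0.016]
ft_force: [-0.4, 0.8, -0.2]
grip_width: 0.0502
```

Run:
```python
from h import *
s=arm.sense();print(s['eef_pos'],s['time'])
shot('scene','s37.png');shot('side','i37.png');shot('wrist','w37.png')
```

```text
[0.3646179  0.13118947 0.40086523] 45.6
```

View pics/s37.png

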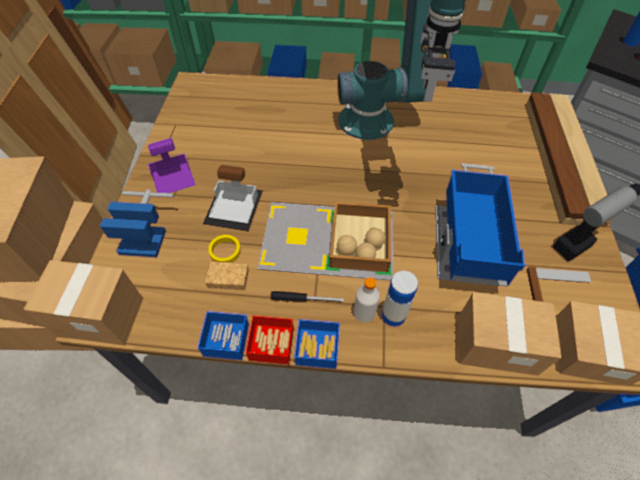

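View pics/w37.png

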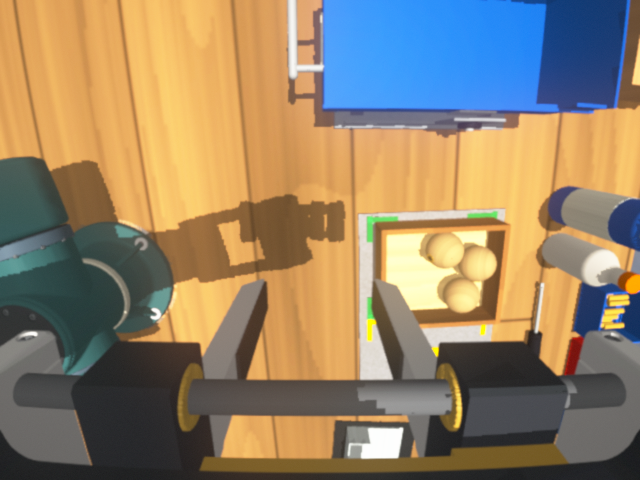

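View pics/i37.png

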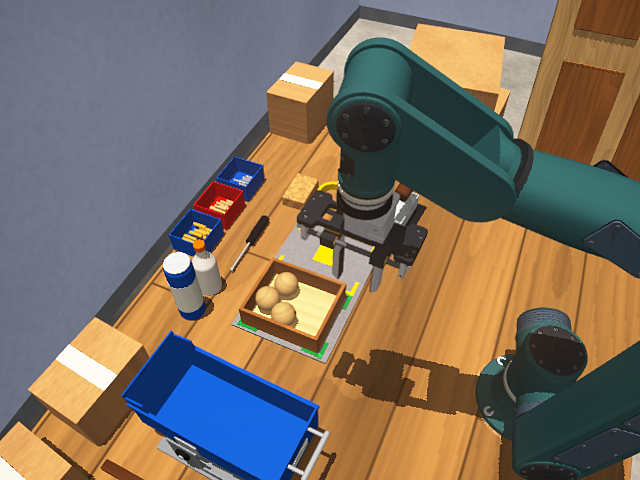

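The bin looks level, exactly as at the start. I'll verify the tray on green numerically from this wrist view and the scene.

Run:
```python
from h import *
a=cv2.imread('pics/w37.png');cv2.imwrite('pics/c37.png',cv2.resize(a[200:350,345:525],None,fx=4,fy=4,interpolation=cv2.INTER_CUBIC))
a=cv2.imread('pics/i37.png');cv2.imwrite('pics/d37.png',cv2.resize(a[240:370,225:375],None,fx=4,fy=4,interpolation=cv2.INTER_CUBIC))
```

```text
(no output)
```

View pics/c37.png

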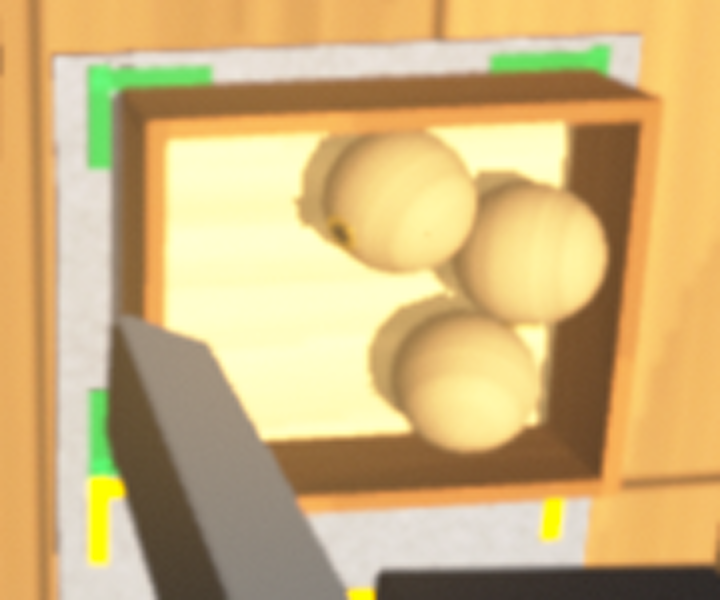

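View pics/d37.png

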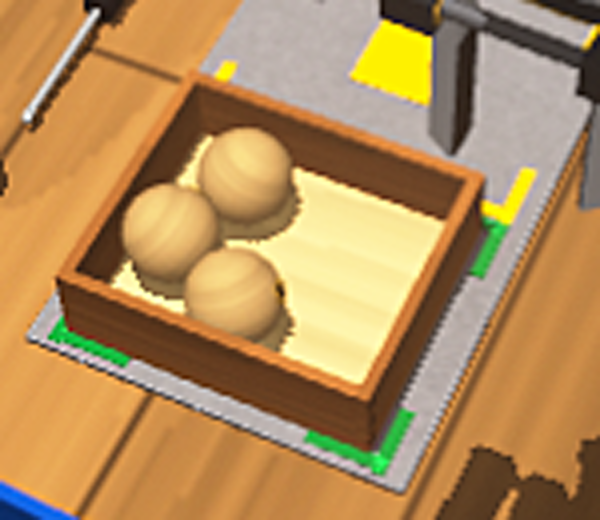

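Both views show the tray's foot flush with the inner edges of the green tape on all visible sides. One last close crop of the scoop on its mat, compared with the start for the bin.

Run:
```python
from h import *
a=cv2.imread('pics/s37.png');b=cv2.imread('pics/side0.png')[320:480,100:350];c=cv2.imread('pics/i37.png')[320:480,100:350]
A=cv2.resize(a[150:240,190:280],(380,380),interpolation=cv2.INTER_CUBIC)
o=np.zeros((500,790,3),np.uint8);o[:380,:380]=A;o[:250,390:790]=cv2.resize(b,(400,250));o[250:500,390:790]=cv2.resize(c,(400,250))
cv2.imwrite('pics/e37.png',o)
```

```text
(no output)
```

View pics/e37.png

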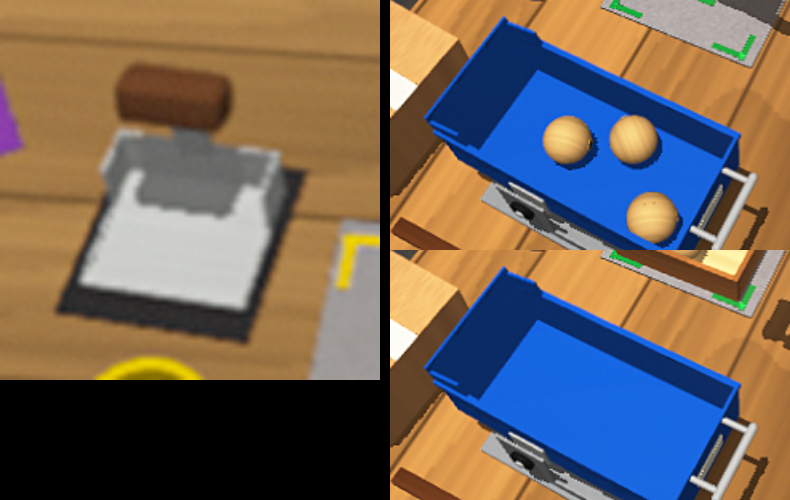

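The scoop lies flat and fully on the mat. The bin's outline is identical to the level start picture, and it is empty. I'll hand in.

Run:
```python
from h import *
print(arm.close_job())
```

```text
the job is handed in; nothing more can be done
None
```

The job is done and handed in at about 46 s of the 210 s allowed; no verdict is reported.

I tipped the bin to its stop and lifted all three knobs in one scoop load. They went into the tray on yellow from low down, with the pan lip about 20 mm above the tray floor. I put the scoop back flat on its mat, pushed the tray along the board onto green, and swung the bin back to its lower stop.

**Last checks**
- **Knobs:** all three are in the tray, and none fell on the bench.
- **Tray:** its foot sits flush with the inner edges of the green tape on the sides I could see in the scene, side and wrist views.
- **Bin:** it is empty, and its outline matches the level start picture.
- **Scoop:** it lies flat and fully on its mat.

**Disagreements:** The wrist and scene cameras differed by about 5–8 mm in absolute position, so I judged the final placing relative to the tape. The tray already stood about 10 mm off the yellow marks at the start. That offset meant an extra push of about 20 mm away from the robot to square it on green.

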